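# Clear the dessert cups from the warming tray

## Task

Pudding is over: first switch the warming tray off by turning its thermostat knob anticlockwise to its end stop, and only then start collecting the cups. Nest all the blue dessert cups, from the tray and from the island, into the green cup on the round cork stand so that they make one upright stack with every cup fully home in the one below (any order). Leave the other things on the island where they are.

Things in the scene. Friction and masses are not known exactly. Their poses are not given: they have to be found in the camera images.
- thermostat (a joint): the warming tray's thermostat knob, on a vertical axis; rad. 0 = off, fully anticlockwise seen from above, against its end stop; grows clockwise, to 4.2 = hottest. Stays where it is left; takes about 0.03 N m
- thermostat_grip (a point): on the knob's vertical axis. The knob is an upright bar 42 mm long, 14 mm thick, 32 mm high, on a 44 mm disc above a fixed 68 mm flange; this point is 7 mm below the top of the bar and 23 mm above the disc. The bar lies along the x axis of this frame (which turns with the knob); a white tick marks its -x end, which points to the front edge of the tray when off
- warmer_top (a point): centre of the warming tray's black hot surface, which is 180 x 360 mm and 40 mm above the island. The tray itself is a fixed aluminium slab 270 x 380 mm, long side along its y axis; x points away from the control strip with the knob, the knob's axis is at (-0.129, 0) m in this frame
- base_mid (a point): the green dessert cup, fixed upright on the stand; bottom of the stack. A cone widening upwards: 64 mm high, outside 42 mm across at the foot, 68 mm at the rim, wall 3 mm, inner floor 26 mm above its underside: a cup nested fully home sits exactly 26 mm higher than the one below (side play about 2 mm, stays loose). The point is on its axis half-way up (32 mm above the underside); z is the axis, towards the mouth
- cup0_mid (a point): a blue dessert cup of the same shape as the green one, empty and upright at the start, on the warming tray or on the island; 100 to 200 g. The point is on its axis half-way up (32 mm above the underside); z is the axis, towards the mouth. Three to five blue cups are there; an absent one reads None
- cup1_mid (a point): a blue dessert cup of the same shape as the green one, empty and upright at the start, on the warming tray or on the island; 100 to 200 g. The point is on its axis half-way up (32 mm above the underside); z is the axis, towards the mouth. Three to five blue cups are there; an absent one reads None
- cup2_mid (a point): a blue dessert cup of the same shape as the green one, empty and upright at the start, on the warming tray or on the island; 100 to 200 g. The point is on its axis half-way up (32 mm above the underside); z is the axis, towards the mouth. Three to five blue cups are there; an absent one reads None
- cup3_mid (a point): a blue dessert cup of the same shape as the green one, empty and upright at the start, on the warming tray or on the island; 100 to 200 g. The point is on its axis half-way up (32 mm above the underside); z is the axis, towards the mouth. Three to five blue cups are there; an absent one reads None
- cup4_mid (a point): a blue dessert cup of the same shape as the green one, empty and upright at the start, on the warming tray or on the island; 100 to 200 g. The point is on its axis half-way up (32 mm above the underside); z is the axis, towards the mouth. Three to five blue cups are there; an absent one reads None
- pepper: terracotta-coloured ceramic pepper pot with a steel cap, 52 mm across, 88 mm high; origin at the centre of its underside; not part of the job, leave it where it is
- pot: closed cast aluminium cooking pot, 216 mm across (270 over its two side handles), 145 mm high; origin at the centre of its underside; not part of the job, leave it where it is
- bowl: empty green plastic bowl, 170 mm across, 65 mm high (much wider and shallower than the cups); origin at the centre of its underside; not part of the job, leave it where it is
- spoon_a: steel serving spoon lying flat, 240 mm long; origin at the centre of its underside; not part of the job, leave it where it is
- spoon_b: steel serving spoon lying flat, 240 mm long, beside the other; origin at the centre of its underside; not part of the job, leave it where it is
- oil: green glass oil bottle, 60 mm across, 190 mm high; origin at the centre of its underside; not part of the job, leave it where it is
- jar: glass jar with a label, 72 mm across, 100 mm high; origin at the centre of its underside; not part of the job, leave it where it is
Mind the look-alikes: they are no part of the job. What is shaped like the part that bears cup1_mid but purple is not meant.

How it is judged:
On the way, in this order (a step that is already met when the one before it is completed fails the run):
1. the thermostat is turned off, to its anticlockwise end stop (value of joint thermostat below 0.09 rad), for 0.2 s.
2. all blue cups are nested in the green cup (horizontal distance between each of cup0_mid, cup1_mid, cup2_mid, cup3_mid, cup4_mid and base_mid below 0.015 m and angle between each of cup0_mid, cup1_mid, cup2_mid, cup3_mid, cup4_mid's own z axis and vertical below 0.12 rad and (z of cup0_mid in the frame of base_mid between 0.021 and 0.031 m or z of cup0_mid in the frame of base_mid between 0.047 and 0.057 m or z of cup0_mid in the frame of base_mid between 0.073 and 0.083 m or z of cup0_mid in the frame of base_mid between 0.099 and 0.109 m or z of cup0_mid in the frame of base_mid between 0.125 and 0.135 m) and (z of cup1_mid in the frame of base_mid between 0.021 and 0.031 m or z of cup1_mid in the frame of base_mid between 0.047 and 0.057 m or z of cup1_mid in the frame of base_mid between 0.073 and 0.083 m or z of cup1_mid in the frame of base_mid between 0.099 and 0.109 m or z of cup1_mid in the frame of base_mid between 0.125 and 0.135 m) and (z of cup2_mid in the frame of base_mid between 0.021 and 0.031 m or z of cup2_mid in the frame of base_mid between 0.047 and 0.057 m or z of cup2_mid in the frame of base_mid between 0.073 and 0.083 m or z of cup2_mid in the frame of base_mid between 0.099 and 0.109 m or z of cup2_mid in the frame of base_mid between 0.125 and 0.135 m) and (z of cup3_mid in the frame of base_mid between 0.021 and 0.031 m or z of cup3_mid in the frame of base_mid between 0.047 and 0.057 m or z of cup3_mid in the frame of base_mid between 0.073 and 0.083 m or z of cup3_mid in the frame of base_mid between 0.099 and 0.109 m or z of cup3_mid in the frame of base_mid between 0.125 and 0.135 m) and (z of cup4_mid in the frame of base_mid between 0.021 and 0.031 m or z of cup4_mid in the frame of base_mid between 0.047 and 0.057 m or z of cup4_mid in the frame of base_mid between 0.073 and 0.083 m or z of cup4_mid in the frame of base_mid between 0.099 and 0.109 m or z of cup4_mid in the frame of base_mid between 0.125 and 0.135 m)), for 0.2 s.
At the end, for the whole second after the job is handed in: thermostat within 0.09 rad of its off stop; every blue cup upright (0.12 rad), within 15 mm of the green cup's axis, a multiple of 26 mm above it (within 5 mm) (all of step 2 and value of joint thermostat below 0.09 rad); the robot touches nothing.
It fails at once if a cup is taken away while the tray is still on (value of joint thermostat above 0.2 rad and distance of any of cup0_mid, cup1_mid, cup2_mid, cup3_mid, cup4_mid from where it was at the start of the episode above 0.08 m).
It fails at once if a bystander is shifted by more than 30 mm or knocked over (distance of any of pepper, pot, bowl, spoon_a, spoon_b, oil, jar from where it was at the start of the episode above 0.03 m or angle between any of pepper, pot, bowl, oil, jar's own z axis and vertical above 0.6 rad).
Of cup0, cup1, cup2, cup3, cup4 only 3 to 5 are there at a start; the rules pass over those that are not, and their reading is None.
At some moment in a run one of cup0, cup1, cup2, cup3, cup4 may be knocked a few centimetres aside while the robot is not near it.
It also fails if it takes over 210 s, if anything falls off the work surface, if the arm or the gripper's body presses on something with over 40 N, if the wrist force passes 120 N, or if a joint passes its speed limit or range.

## Robot

A 7-joint arm with a two-finger parallel gripper is mounted at the origin on the work surface. World frame = base frame: x ahead of the robot, y to its left, z up, the work surface at z = 0. Lengths are in m, angles in rad, forces in N, time in s.
With the tool pointing down it reaches from about 0.425 to 1.025 m from the base axis. Payload 9.4 kg.
Tool frame: the origin (TCP) lies at the very end of the fingers, on their centre line; the grasp point (between the pads) lies 19 mm behind it (manip.hold_point_z is the distance from the TCP to the grasp point, in m); z points along the fingers, y is the line along which they close (so a half turn about z gives the same grasp; the last joint's range is limited). The gripper opens to 85 mm and grips with 20 to 120 N. Pads are 22 mm wide; open, the fingers measure 114 mm over their backs; the gripper's body (76 mm by 85 mm) begins 54 mm behind the grasp point. The pads swing forward as they close: fully open they stand 13 mm farther back than shut.
Start: joints at [1.273, 0.599, -0.003, 1.599, 0.002, 0.943, -0.08], TCP at [0.159, -0.707, 0.203] pointing down, gripper open.
Joint ranges: [-2.57, 2.57], [-0.35, 1.97], [-1.29, 1.29], [0.11, 2.56], [-1.05, 4.19], [0.11, 1.86], [-2.63, 2.63]. Speed limits (rad/s): [2.22, 2.22, 3.01, 3.01, 3.14, 3.14, 3.14].

## Interface

Orientations are given as a 3x3 rotation matrix whose columns are the frame's x, y, z axes.
In Python, from workcell import manip, cams, job, nets gives the robot as it stands. The module is installed in compiled form; this text tells all that it offers.
- The arm moves only by the tool move_arm, never from a script. Its argument "steps" is a list of rows, each a list of 7 numbers: the shift along the tool's x, y, z in m, then the turn, a rotation vector about the tool's x, y, z in degrees, then the opening, from 0 (shut) to 1 (fully open). A call has 1 to 5 rows; each row is the pose to reach, as a shift and turn from the pose commanded when the call began, along the tool's axes at that moment; what a row does not reach only later rows make up. A row lasts 1/10 s, in which the tool goes at most 50 mm and 8.59 degrees, less where a joint would pass 70% of its speed; a pose out of reach is approached as far as the arm can. A call with a gripper value outside its range is refused whole. The fingers move at their own pace and stop on an object; "newtons" is the grip in N (left out, the last holds). Time passes only in rows, so rows that repeat a pose let the fingers close. It gives the time, the measured TCP pose, the force, the opening and the grip force at its end, in the units of the state.
- manip.read_state(): the state, without advancing time (a new reading comes with each control period).
- cams.snapshot(name): name is "scene" or "top" or "wrist"; returns the picture (480x640x3 uint8, red, green, blue); there is no depth.
- cams.calibration(name): a dict with "vertical_fov" (degrees; the focal length in pixels is half the picture's height over the tangent of half this angle, whatever the lens; pixels are square), "cx", "cy" (the principal point, pixels), "dist_coeffs" ([k1, k2, p1, p2, k3] as OpenCV has them; the pictures are not rectified), "camera_from_world" (4x4, takes a point from world to camera coordinates). Camera axes: x right, y up, looking along -z (the intrinsics and any distortion apply to the point x, -y, -z); pixel columns grow to the right and rows downward; lengths in m; the calibration is good to about 2 mm. A picture is of the moment at which its call begins: read the wrist's pose just before it. calibration takes no time and is no camera call; for the wrist camera it gives the pose at the moment of the call.
- job.hand_in(): hands the job in; it is judged then, once.
Trained networks look in the newest picture that a camera, given by its name, has taken for a name from the list of things; names that differ only in an ending like _2 or _b are one class to them, and where a whole thing is asked for, a point or a joint stands for the part that bears it (a point fixed in the world has none). Each returns a list of dicts, best first, with "confidence" (0 to 1); they miss things now and then, are a little off and sometimes report something else, mostly with a low value. They report only what shows in the picture. A call takes as long as a camera call. They do not tell look-alikes from the thing itself.
- nets.outline_of(camera, name): "pixels" (480x640 bool, what is visible of it) and "centre" ([column, row] in pixels, amid what is visible of it).
- nets.spot_point(camera, name): "centre" ([column, row] in pixels: a listed point, or the origin of a listed thing).
The state is a dict: "time_s": time; "joints": joint angles; "dq": joint speeds; "effort": joint torques, N m; "eef_pos": TCP position; "tcp_rot": TCP orientation; "contact_force": force on the tool from outside, world axes, zero at the start; "torque": the same for the moment, N m; "gripper_width": finger opening in m; "finger_force": force on a finger pad.
Only numpy, scipy, OpenCV 4.12 (cv2) and the standard library are available. Lean on these libraries where they do the work, as an engineer would, in place of code of your own. Each camera call takes 0.05 s, during which the arm holds its last target. There are 200 camera calls.

## Working session

There is one attempt and no reset: what is moved stays moved. The work goes in short steps, Python scripts to look and compute and a tool call to move; the robot and the scene stay as the last step left them, time stands still between calls to the robot, and variables do not carry over. Pictures are saved under pics/ and viewed, at most 14 in all, crops included, and the job is handed in when it is done.

Besides the shell and the picture viewer there is one more tool, called after ">>>" as a command line: name --pt "numbers of a row" for each row, then --argument value for the rest. move_arm: Moves the arm, as the interface text tells. Its arguments: {"type":"object","properties":{"steps":{"type":"array"},"newtons":{"type":"number"}},"required":["steps"]}

```bash
mkdir -p pics; cat > h.py <<'E'
import numpy as np, cv2
from workcell import manip, cams, job, nets
def cal(n):
    c=cams.calibration(n); f=240/np.tan(np.radians(c["vertical_fov"])/2)
    return np.array([[f,0,c["cx"]],[0,f,c["cy"]],[0,0,1.]]),np.array(c["dist_coeffs"],float),np.array(c["camera_from_world"])
F=np.diag([1,-1,-1.])
def onz(n,px,z,C=None):
    K,d,T=C or cal(n)
    p=cv2.undistortPoints(np.array(px,float).reshape(-1,1,2),K,d).reshape(-1,2)
    R=F@T[:3,:3]; t=F@T[:3,3]; o=-R.T@t
    v=np.c_[p,np.ones(len(p))]@R
    return o+v*((z-o[2])/v[:,2])[:,None]
def proj(n,P,C=None):
    K,d,T=C or cal(n); R=F@T[:3,:3]; t=F@T[:3,3]
    return cv2.projectPoints(np.array(P,float).reshape(-1,1,3),cv2.Rodrigues(R)[0],t,K,d)[0].reshape(-1,2)
def snap(n,f=None):
    im=cams.snapshot(n)
    if f: cv2.imwrite("pics/"+f,im[:,:,::-1])
    return im
E
python3 - <<'E'
from h import *
for n in("scene","top"):
    snap(n,n+"0.png"); T=cal(n)[2]; print(n,-T[:3,:3].T@T[:3,3],cams.calibration(n)["vertical_fov"])
a=cv2.imread("pics/top0.png")
for nm in["cup0_mid","base_mid","thermostat_grip","warmer_top"]:
    for r in nets.spot_point("top",nm): print(nm,np.round(r["centre"]),round(r["confidence"],2),onz("top",[r["centre"]],{"base_mid":.07,"thermostat_grip":.07,"warmer_top":.04}.get(nm,.05))[0].round(3))
s=manip.read_state();print(s["time_s"],s["eef_pos"],s["tcp_rot"],manip.hold_point_z)
E
```

```text
scene [ 1.0407223  -0.53812651  1.13433022] 56.910130491760235
top [0.40683715 0.06164829 1.56393987] 50.701518476329774
cup0_mid [221. 229.] 0.81 [0.567 0.334 0.05 ]
cup0_mid [419. 212.] 0.32 [ 0.61  -0.263  0.05 ]
base_mid [374. 270.] 0.89 [ 0.439 -0.118  0.07 ]
thermostat_grip [256. 260.] 0.58 [0.474 0.228 0.07 ]
warmer_top [255. 222.] 0.71 [0.588 0.233 0.04 ]
warmer_top [370. 161.] 0.19 [ 0.771 -0.12   0.04 ]
0.3 [ 0.15872874 -0.70725531  0.20228419] [[ 9.75725052e-01  2.18999056e-01 -1.88973235e-04]
 [ 2.18999121e-01 -9.75724949e-01  4.57471659e-04]
 [-8.42000390e-05 -4.87751530e-04 -9.99999878e-01]] 0.0187
```

View pics/top0.png

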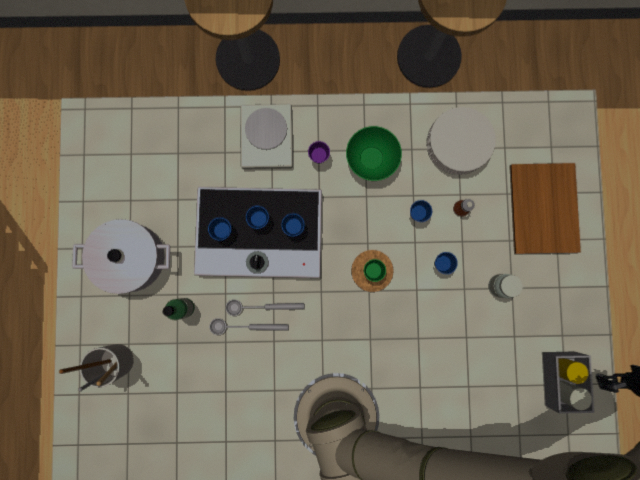

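View pics/scene0.png

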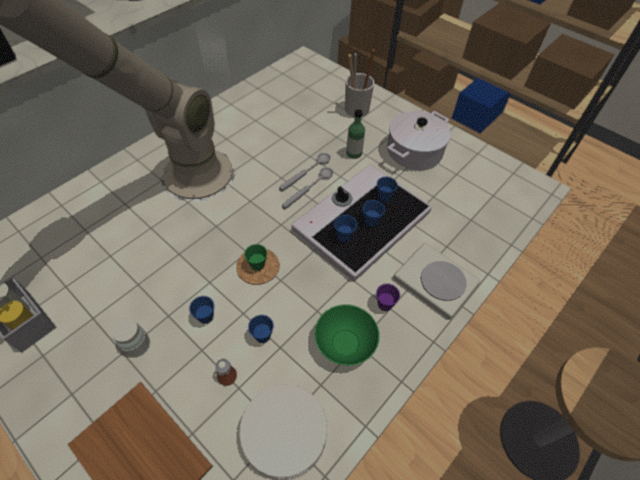

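The pictures show five blue cups. In the top view three are on the tray at (221,229), (258,217) and (293,226), and two on the island at (421,211) and (446,263). The purple cup at (319,152) and the wide green bowl at (374,153) are look-alikes. The green cup on cork at (375,270) is the base, and the knob is at (257,260). I'll fit the cup shapes by colour in both views and enlarge a crop to confirm.

```bash
cat >> h.py <<'E'
A=np.linspace(0,2*np.pi,48,endpoint=False)
def model(x,y,z0):
    return np.vstack([np.c_[x+r*np.cos(A),y+r*np.sin(A),np.full(48,z0+h)] for r,h in((.021,0),(.034,.064))])
def hullc(p):
    h=cv2.convexHull(np.array(p,np.float32)); m=cv2.moments(h); return np.array([m["m10"],m["m01"]])/m["m00"],m["m00"]
def blobs(im,lo=100,hi=125,amin=100):
    h=cv2.cvtColor(im,cv2.COLOR_RGB2HSV); m=((h[...,0]>=lo)&(h[...,0]<=hi)&(h[...,1]>110)&(h[...,2]>25)).astype(np.uint8)
    m=cv2.morphologyEx(m,cv2.MORPH_OPEN,np.ones((3,3)))
    return [hullc(c) for c in cv2.findContours(m,0,1)[0] if cv2.contourArea(c)>amin]
def fit(n,c,z0,C=None):
    C=C or cal(n); x=onz(n,[c],z0+.045,C)[0][:2]
    for _ in range(6):
        pc,a=hullc(proj(n,model(*x,z0),C)); e=onz(n,[c],z0+.045,C)[0][:2]-onz(n,[pc],z0+.045,C)[0][:2]; x=x+e
    return x,a
E
python3 - <<'E'
from h import *
im={n:cv2.imread(f"pics/{n}0.png")[:,:,::-1].copy() for n in("top","scene")}
for n in im:
    C=cal(n)
    for lab,lo,hi in(("blue",100,125),("green",60,85)):
        for c,a in blobs(im[n],lo,hi):
            for z in((0,.04) if lab=="blue" else (.0,.02,.04)):
                x,am=fit(n,c,z,C)
                if .3<x[0]<.9 and abs(x[1])<.55 and 0.6<a/am<1.5: print(n,lab,c.round(1),"area",a.round(),am.round(),"z0",z,x.round(4))
cr=cv2.resize(im["top"][180:290,185:335],None,fx=4,fy=4,interpolation=cv2.INTER_CUBIC)
cr2=cv2.resize(im["scene"][140:290,190:440],None,fx=3,fy=3,interpolation=cv2.INTER_CUBIC)
cv2.imwrite("pics/c1.png",cr[:,:,::-1]);cv2.imwrite("pics/c2.png",cr2[:,:,::-1])
E
```

```text
Traceback (most recent call last):
AttributeError: 'float' object has no attribute 'round'
```

```bash
python3 - <<'E'
from h import *
im={n:cv2.imread(f"pics/{n}0.png")[:,:,::-1].copy() for n in("top","scene")}
for n in im:
    C=cal(n)
    for lab,lo,hi in(("blue",100,125),("green",60,85)):
        for c,a in blobs(im[n],lo,hi):
            for z in((0,.04) if lab=="blue" else (.0,.02,.04)):
                x,am=fit(n,c,z,C)
                if .3<x[0]<.9 and abs(x[1])<.55 and 0.6<a/am<1.5: print(n,lab,c.round(1),"area",round(a),round(am),"z0",z,x.round(4))
cr=cv2.resize(im["top"][180:290,185:335],None,fx=4,fy=4,interpolation=cv2.INTER_CUBIC)
cv2.imwrite("pics/c1.png",cr[:,:,::-1])
E
```

```text
top blue [445.7 262.8] area 342 417 z0 0 [ 0.455  -0.3343]
top blue [445.7 262.8] area 342 440 z0 0.04 [ 0.4537 -0.3237]
top blue [219.4 228.5] area 440 409 z0 0 [0.5683 0.3361]
top blue [219.4 228.5] area 440 431 z0 0.04 [0.564  0.3288]
top blue [292.6 224.6] area 437 406 z0 0 [0.5764 0.1183]
top blue [292.6 224.6] area 437 429 z0 0.04 [0.5718 0.1168]
top blue [256.9 216.9] area 436 405 z0 0 [0.6012 0.2245]
top blue [256.9 216.9] area 436 428 z0 0.04 [0.596  0.2202]
top blue [420.7 210.7] area 322 405 z0 0 [ 0.612  -0.2653]
top blue [420.7 210.7] area 322 428 z0 0.04 [ 0.6065 -0.2566]
top green [374.5 270.1] area 320 414 z0 0.0 [ 0.4369 -0.1221]
top green [374.5 270.1] area 320 425 z0 0.02 [ 0.4365 -0.1196]
top green [374.5 270.1] area 320 437 z0 0.04 [ 0.4361 -0.1172]
scene blue [260.6 327.8] area 431 575 z0 0 [ 0.6102 -0.2648]
scene blue [260.6 327.8] area 431 620 z0 0.04 [ 0.6261 -0.2749]
scene blue [202.1 308.8] area 424 571 z0 0 [ 0.4531 -0.3336]
scene blue [202.1 308.8] area 424 616 z0 0.04 [ 0.4748 -0.3411]
scene blue [345.2 224.7] area 366 432 z0 0 [0.5477 0.1519]
scene blue [345.2 224.7] area 366 465 z0 0.04 [0.5658 0.1265]
scene blue [372.9 211.2] area 420 417 z0 0 [0.5765 0.2541]
scene blue [372.9 211.2] area 420 450 z0 0.04 [0.5936 0.225 ]
scene blue [386.3 187.4] area 287 389 z0 0 [0.5447 0.3667]
scene blue [386.3 187.4] area 287 419 z0 0.04 [0.5629 0.3335]
scene green [255.3 255.2] area 320 478 z0 0.0 [ 0.4287 -0.1166]
scene green [255.3 255.2] area 320 496 z0 0.02 [ 0.4399 -0.1243]
scene green [255.3 255.2] area 320 515 z0 0.04 [ 0.4512 -0.1321]
```

View pics/c1.png

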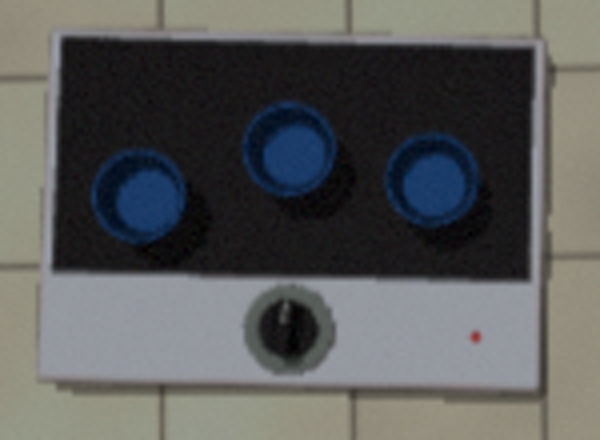

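The crop confirms three blue cups on the tray. The knob bar's white tick points up (+x) and slightly left, so the knob reads about 3 rad and needs roughly half a turn anticlockwise. Next is the knob's height and position.

```bash
cat >> h.py <<'E'
def ray(n,px,C=None):
    a=onz(n,[px],0,C)[0]; b=onz(n,[px],.1,C)[0]; return a,(b-a)/np.linalg.norm(b-a)
def tri(L):
    M=sum(np.eye(3)-np.outer(d,d) for a,d in L); v=sum((np.eye(3)-np.outer(d,d))@a for a,d in L); p=np.linalg.solve(M,v)
    return p,[round(float(np.linalg.norm((np.eye(3)-np.outer(d,d))@(p-a)))*1000,1) for a,d in L]
E
python3 - <<'E'
from h import *
for n in("scene","top"): snap(n)
for nm in["thermostat_grip","base_mid","warmer_top"]:
    r=[nets.spot_point(n,nm)[0] for n in("scene","top")]
    print(nm,[(np.round(q["centre"],1),round(q["confidence"],2)) for q in r],tri([ray(n,q["centre"]) for n,q in zip(("scene","top"),r)]))
T=cal("wrist")[2];s=manip.read_state();R=s["tcp_rot"]
print("wristcam in tool",np.array(R).T@(-T[:3,:3].T@T[:3,3]-s["eef_pos"]), np.array(R).T@T[:3,:3].T)
g=np.array([.47,.232,.22])-s["eef_pos"]; print("delta tool",np.array(R).T@g)
E
```

```text
thermostat_grip [(array([342. , 191.5]), 0.68), (array([255.7, 259.6]), 0.59)] (array([0.47145292, 0.22542295, 0.08183346]), [2.2, 2.2])
base_mid [(array([259.4, 261. ]), 0.74), (array([374.8, 272.2]), 0.79)] (array([ 0.43652825, -0.12099997,  0.02848067]), [8.0, 8.0])
warmer_top [(array([372.3, 225. ]), 0.92), (array([258.1, 221.3]), 0.66)] (array([0.5958187 , 0.22811729, 0.01426156]), [2.7, 2.7])
wristcam in tool [ 0.08502157 -0.0006812  -0.17123456] [[-4.94458623e-04  9.44637264e-01  3.28116131e-01]
 [ 9.99999424e-01  1.54545485e-04  1.06202920e-03]
 [ 9.52523495e-04  3.28116467e-01 -9.44636796e-01]]
delta tool [ 0.50948142 -0.84840237 -0.01747519]
```

>>> move_arm --pt "0.23 -0.109 -0.048 0 0 12.65 1" --pt "0.23 -0.109 -0.048 0 0 12.65 1" --pt "0.23 -0.109 -0.048 0 0 12.65 1" --pt "0.23 -0.109 -0.048 0 0 12.65 1" --pt "0.23 -0.109 -0.048 0 0 12.65 1"

```text
time_s: 1.2
eef_pos: [0.3537, -0.5548, 0.2495]
tcp_rot: [[1.0, -0.0, 0.0], [-0.0, -1.0, -0.0], [0.0, 0.0, -1.0]]
contact_force: [-0.2, -0.1, 0.1]
gripper_width: 0.0853
finger_force: 0.0
```

>>> move_arm --pt "0.14 -0.2 0 0 0 0 1" --pt "0.14 -0.2 0 0 0 0 1" --pt "0.14 -0.2 0 0 0 0 1" --pt "0.14 -0.2 0 0 0 0 1" --pt "0.14 -0.2 0 0 0 0 1"

```text
time_s: 1.7
eef_pos: [0.4938, -0.3537, 0.2492]
tcp_rot: [[1.0, 0.001, 0.001], [0.001, -1.0, 0.0], [0.001, -0.0, -1.0]]
contact_force: [-0.1, -0.6, -0.1]
gripper_width: 0.0852
finger_force: 0.0
```

>>> move_arm --pt "0.0 -0.25 0 0 0 0 1" --pt "0.0 -0.25 0 0 0 0 1" --pt "0.0 -0.25 0 0 0 0 1" --pt "0.0 -0.25 0 0 0 0 1" --pt "0.0 -0.25 0 0 0 0 1"

```text
time_s: 2.2
eef_pos: [0.4921, -0.1042, 0.2492]
tcp_rot: [[1.0, -0.0, 0.001], [-0.0, -1.0, -0.0], [0.001, 0.0, -1.0]]
contact_force: [0.1, 0.3, 0.0]
gripper_width: 0.0855
finger_force: 0.0
```

>>> move_arm --pt "0.0 -0.25 0 0 0 0 1" --pt "0.0 -0.25 0 0 0 0 1" --pt "0.0 -0.25 0 0 0 0 1" --pt "0.0 -0.25 0 0 0 0 1" --pt "0.0 -0.25 0 0 0 0 1"

```text
time_s: 2.7
eef_pos: [0.4921, 0.1459, 0.2493]
tcp_rot: [[1.0, -0.0, 0.001], [-0.0, -1.0, 0.0], [0.001, -0.0, -1.0]]
contact_force: [1.2, 0.4, -0.4]
gripper_width: 0.0853
finger_force: 0.0
```

>>> move_arm --pt "-0.03 -0.08 0 0 0 0 1" --pt "-0.03 -0.08 0 0 0 0 1" --pt "-0.03 -0.08 0 0 0 0 1" --pt "-0.03 -0.08 0 0 0 0 1"

```text
time_s: 3.1
eef_pos: [0.4621, 0.2243, 0.249]
tcp_rot: [[1.0, 0.002, 0.0], [0.002, -1.0, -0.0], [0.0, 0.0, -1.0]]
contact_force: [0.5, -1.2, -0.8]
gripper_width: 0.0851
finger_force: 0.0
```

```bash
python3 - <<'E'
from h import *
s=manip.read_state(); print(s["eef_pos"],np.round(s["joints"],3),s["time_s"])
C=cal("wrist"); im=snap("wrist","w1.png")
q=nets.spot_point("wrist","thermostat_grip")
for r in q: print(r["centre"],r["confidence"],onz("wrist",[r["centre"]],.082,C))
E
```

```text
[0.46211432 0.22432172 0.24896867] [-0.433  0.295 -0.166  2.016  0.065  0.835 -2.205] 3.1
[312.5, 191.6] 0.82 [[0.47082408 0.23137155 0.082     ]]
```

View pics/w1.png

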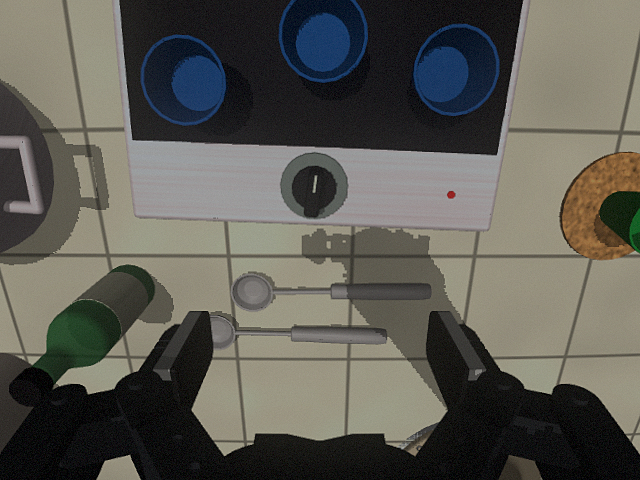

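The wrist view shows the knob at (314,187) with the bar along world x and its tick on the far (+x) side. The grip point is at about (0.471, 0.229, 0.082). j7 = -2.2 leaves room for a half turn anticlockwise.

>>> move_arm --pt "0.009 -0.005 0.05 0 0 0 1" --pt "0.009 -0.005 0.1 0 0 0 1" --pt "0.009 -0.005 0.14 0 0 0 0.6" --pt "0.009 -0.005 0.165 0 0 0 0.6" --pt "0.009 -0.005 0.18 0 0 0 0.6"

```text
time_s: 3.7
eef_pos: [0.4712, 0.2265, 0.0666]
tcp_rot: [[1.0, -0.003, -0.002], [-0.003, -1.0, -0.002], [-0.002, 0.002, -1.0]]
contact_force: [-0.9, 0.5, -0.2]
gripper_width: 0.0515
finger_force: 0.0
```

>>> move_arm --newtons 30 --pt "0 0 0 0 0 0 0.1" --pt "0 0 0 0 0 0 0" --pt "0 0 0 0 0 0 0" --pt "0 0 0 0 0 0 0" --pt "0 0 0 0 0 0 0"

```text
time_s: 4.2
eef_pos: [0.4718, 0.229, 0.0698]
tcp_rot: [[1.0, -0.0, 0.001], [-0.0, -1.0, 0.001], [0.001, -0.001, -1.0]]
contact_force: [-0.5, -0.4, 0.7]
gripper_width: 0.0002
finger_force: 0.0
```

```bash
python3 - <<'E'
from h import *
C=cal("wrist"); s=manip.read_state();a=snap("wrist"); b=snap("scene")
print(s["eef_pos"],proj("wrist",[s["eef_pos"]],C),proj("scene",[s["eef_pos"]]))
a=cv2.resize(a,(400,300)); b=cv2.resize(b[150:240,285:405],(400,300),interpolation=cv2.INTER_CUBIC)
cv2.imwrite("pics/w2.png",np.hstack([a,b])[:,:,::-1])
E
```

```text
[0.47180054 0.2289853  0.06976941] [[320.92666146 283.23512588]] [[343.26436575 193.42058042]]
```

View pics/w2.png

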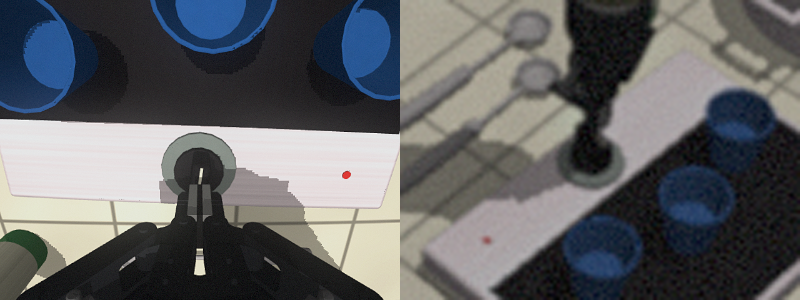

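```bash
python3 - <<'E'
from h import *
im=snap("wrist"); C=cal("wrist")
for z in(.04,.05,.06,.07): print(z,onz("wrist",[[318,264],[258,264],[378,264],[318,214],[321,282],[350,333],[640,212],[330,262]],z,C)[:6].round(4).tolist())
s=snap("scene"); C=cal("scene"); print([ (z,onz("scene",[[342,199]],z,C)[0].round(4)) for z in(.04,.05)])
cv2.imwrite("pics/w3.png",cv2.resize(im[190:360,220:420],None,fx=3.5,fy=3.5,interpolation=cv2.INTER_CUBIC)[:,:,::-1])
E
```

```text
0.04 [[0.4691, 0.2306, 0.04], [0.4691, 0.2649, 0.04], [0.4691, 0.1963, 0.04], [0.4988, 0.2305, 0.04], [0.4578, 0.2288, 0.04], [0.4232, 0.2111, 0.04]]
0.05 [[0.4735, 0.2305, 0.05], [0.4734, 0.2631, 0.05], [0.4735, 0.198, 0.05], [0.5016, 0.2305, 0.05], [0.4627, 0.2289, 0.05], [0.4298, 0.212, 0.05]]
0.06 [[0.4778, 0.2305, 0.06], [0.4778, 0.2613, 0.06], [0.4778, 0.1996, 0.06], [0.5045, 0.2304, 0.06], [0.4676, 0.2289, 0.06], [0.4364, 0.2129, 0.06]]
0.07 [[0.4822, 0.2304, 0.07], [0.4821, 0.2596, 0.07], [0.4822, 0.2013, 0.07], [0.5074, 0.2304, 0.07], [0.4725, 0.229, 0.07], [0.4431, 0.2138, 0.07]]
[(0.04, array([0.4687, 0.2291, 0.04  ])), (0.05, array([0.4739, 0.2221, 0.05  ]))]
```

View pics/w3.png

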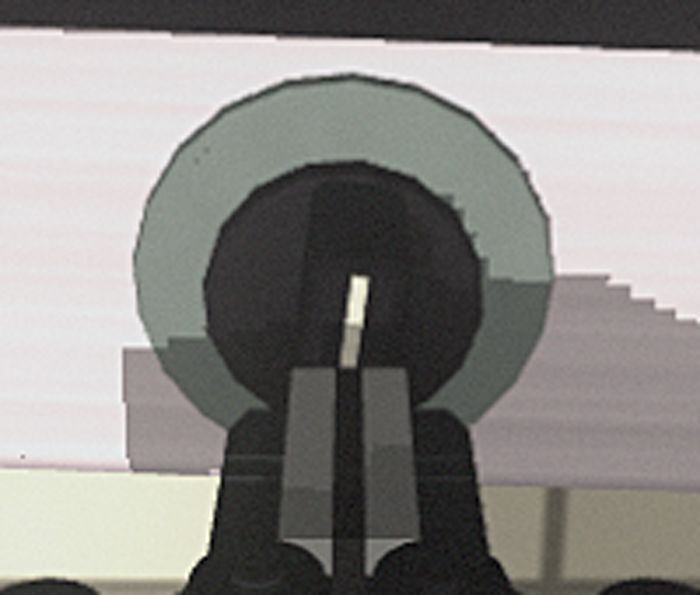

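```bash
python3 - <<'E'
from h import *
C=cal("wrist"); s=manip.read_state(); p=np.array(s["eef_pos"]);R=np.array(s["tcp_rot"]); print(s["eef_pos"],s["gripper_width"],s["finger_force"],s["contact_force"])
for x in(0,.011):
  for z in(0,-.01,-.02,-.03,-.04,-.06): print(x,z,proj("wrist",[p+R@[x,0,z],p+R@[x,.005,z]],C).round(1).tolist())
E
```

```text
[0.4714533  0.22897679 0.06919197] 0.00019234943036359646 0.0 [0.15397735 0.44434594 0.34850387]
0 0 [[320.9, 283.2], [331.0, 283.2]]
0 -0.01 [[321.0, 292.6], [331.6, 292.6]]
0 -0.02 [[321.1, 303.1], [332.3, 303.1]]
0 -0.03 [[321.2, 314.9], [333.0, 314.9]]
0 -0.04 [[321.3, 328.0], [333.8, 328.0]]
0 -0.06 [[321.5, 359.7], [335.8, 359.7]]
0.011 0 [[321.0, 262.8], [331.2, 262.8]]
0.011 -0.01 [[321.0, 271.4], [331.9, 271.4]]
0.011 -0.02 [[321.1, 280.9], [332.6, 280.9]]
0.011 -0.03 [[321.2, 291.6], [333.3, 291.6]]
0.011 -0.04 [[321.3, 303.6], [334.2, 303.6]]
0.011 -0.06 [[321.6, 332.9], [336.3, 332.9]]
```

>>> move_arm --pt "0 0 0 0 0 0 0.4" --pt "0 0 0 0 0 0 0.4" --pt "-0.004 0 0.006 0 0 0 0.4" --pt "-0.004 0 0.012 0 0 0 0.4" --pt "-0.004 0 0.012 0 0 0 0.4"

```text
time_s: 4.9
eef_pos: [0.4666, 0.2287, 0.0559]
tcp_rot: [[1.0, 0.0, -0.001], [0.0, -1.0, -0.001], [-0.001, 0.001, -1.0]]
contact_force: [-1.5, -0.0, -0.2]
gripper_width: 0.0339
finger_force: 0.0
```

>>> move_arm --pt "0 0 0 0 0 0 0.1" --pt "0 0 0 0 0 0 0" --pt "0 0 0 0 0 0 0" --pt "0 0 0 0 0 0 0"

```text
time_s: 5.3
eef_pos: [0.4674, 0.2289, 0.057]
tcp_rot: [[1.0, -0.0, 0.0], [-0.0, -1.0, 0.0], [0.0, -0.0, -1.0]]
contact_force: [0.2, 0.3, 0.4]
gripper_width: 0.0003
finger_force: 0.0
```

```bash
python3 - <<'E'
from h import *
im=snap("wrist"); b=snap("scene")
a=cv2.resize(im[180:380,220:420],(600,600),interpolation=cv2.INTER_CUBIC);b=cv2.resize(b[165:215,320:370],(200,200),interpolation=cv2.INTER_CUBIC)
o=np.zeros((600,800,3),np.uint8);o[:,:600]=a;o[:200,600:]=np.clip(b*1.8,0,255);cv2.imwrite("pics/w4.png",np.clip(o[:,:,::-1]*1.8,0,255))
E
```

```text
[ WARN:0@1.185] global loadsave.cpp:1063 imwrite_ Unsupported depth image for selected encoder is fallbacked to CV_8U.
```

View pics/w4.png

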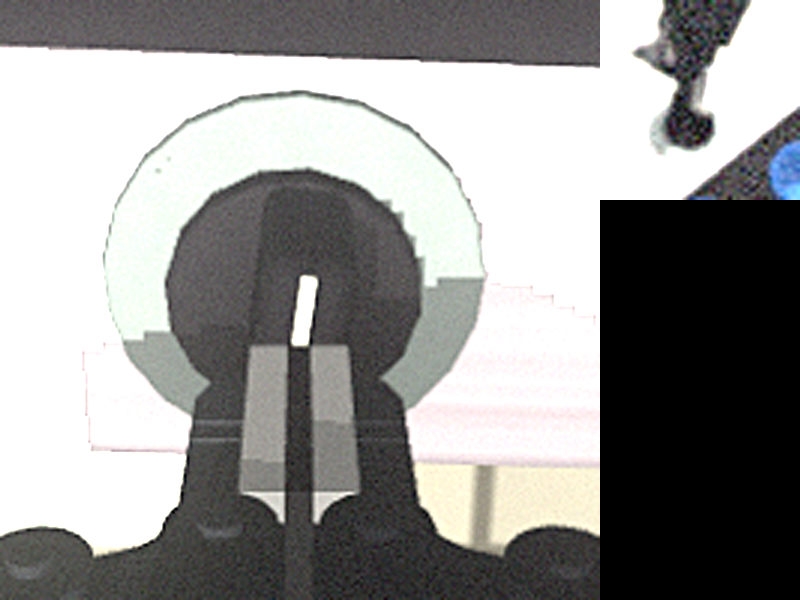

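The view shows the closed fingertips still above the bar, so the visible tips end behind the nominal TCP. I'll go lower.

>>> move_arm --pt "0 0 0 0 0 0 0.4" --pt "0 0 0 0 0 0 0.4" --pt "-0.001 -0.001 0.005 0 0 0 0.4" --pt "-0.001 -0.001 0.01 0 0 0 0.4" --pt "-0.001 -0.001 0.01 0 0 0 0.4"

```text
time_s: 5.9
eef_pos: [0.4658, 0.2298, 0.0461]
tcp_rot: [[1.0, 0.0, -0.001], [0.0, -1.0, -0.001], [-0.001, 0.001, -1.0]]
contact_force: [-0.6, -0.1, -0.5]
gripper_width: 0.0341
finger_force: 0.0
```

>>> move_arm --pt "0 0 0 0 0 0 0.1" --pt "0 0 0 0 0 0 0" --pt "0 0 0 0 0 0 0" --pt "0 0 0 0 0 0 0"

```text
time_s: 6.3
eef_pos: [0.4664, 0.2299, 0.0469]
tcp_rot: [[1.0, 0.0, 0.0], [0.0, -1.0, 0.0], [0.0, -0.0, -1.0]]
contact_force: [0.4, 0.2, -3.3]
gripper_width: 0.0128
finger_force: 34.5
```

>>> move_arm --pt "0 0 0 0 0 0 0.4" --pt "0 0 0 0 0 0 0.4" --pt "0 0 0.007 0 0 0 0.4" --pt "0 0 0.014 0 0 0 0.4" --pt "0 0 0.014 0 0 0 0.4"

```text
time_s: 6.8
eef_pos: [0.4658, 0.2296, 0.0318]
tcp_rot: [[1.0, 0.0, -0.001], [0.0, -1.0, -0.001], [-0.001, 0.001, -1.0]]
contact_force: [0.8, -0.5, -0.6]
gripper_width: 0.0344
finger_force: 0.0
```

>>> move_arm --pt "0 0 0 0 0 0 0.1" --pt "0 0 0 0 0 0 0" --pt "0 0 0 0 0 0 0" --pt "0 0 0 0 0 0 0"

```text
time_s: 7.2
eef_pos: [0.4662, 0.2299, 0.0328]
tcp_rot: [[1.0, 0.0, -0.0], [0.0, -1.0, -0.0], [-0.0, 0.0, -1.0]]
contact_force: [-1.0, 0.6, -4.8]
gripper_width: 0.0132
finger_force: 30.9
```

>>> move_arm --pt "0 0 0 0 0 -8.5 0" --pt "0 0 0 0 0 -17 0" --pt "0 0 0 0 0 -25.5 0" --pt "0 0 0 0 0 -34 0" --pt "0 0 0 0 0 -42.5 0"

```text
time_s: 7.7
eef_pos: [0.4665, 0.229, 0.0328]
tcp_rot: [[0.734, 0.679, -0.0], [0.679, -0.734, -0.001], [-0.001, 0.001, -1.0]]
contact_force: [1.1, -1.0, -6.7]
gripper_width: 0.0135
finger_force: 30.8
```

>>> move_arm --pt "0 0 0 0 0 -8.5 0" --pt "0 0 0 0 0 -17 0" --pt "0 0 0 0 0 -25.5 0" --pt "0 0 0 0 0 -34 0" --pt "0 0 0 0 0 -42.5 0"

```text
time_s: 8.2
eef_pos: [0.4674, 0.2286, 0.0328]
tcp_rot: [[0.083, 0.997, 0.001], [0.997, -0.083, -0.002], [-0.001, 0.001, -1.0]]
contact_force: [3.6, -2.1, -7.0]
gripper_width: 0.0132
finger_force: 30.6
```

>>> move_arm --pt "0 0 0 0 0 -8.5 0" --pt "0 0 0 0 0 -17 0" --pt "0 0 0 0 0 -25.5 0" --pt "0 0 0 0 0 -34 0" --pt "0 0 0 0 0 -42.5 0"

```text
time_s: 8.7
eef_pos: [0.4683, 0.2289, 0.0328]
tcp_rot: [[-0.612, 0.791, 0.002], [0.791, 0.612, -0.001], [-0.002, 0.001, -1.0]]
contact_force: [6.2, -1.6, -9.4]
gripper_width: 0.0131
finger_force: 30.4
```

>>> move_arm --pt "0 0 0 0 0 -8.5 0" --pt "0 0 0 0 0 -17 0" --pt "0 0 0 0 0 -25.5 0" --pt "0 0 0 0 0 -34 0"

```text
time_s: 9.1
eef_pos: [0.4687, 0.2295, 0.0328]
tcp_rot: [[-0.95, 0.313, 0.003], [0.313, 0.95, 0.0], [-0.003, 0.001, -1.0]]
contact_force: [7.3, 0.3, -10.0]
gripper_width: 0.013
finger_force: 30.2
```

```bash
python3 - <<'E'
from h import *
s=manip.read_state(); print(np.round(s["joints"],3),s["torque"],s["effort"],s["tcp_rot"])
E
```

```text
[-0.022  0.757 -0.814  2.162  0.977  0.649 -0.292] [ 0.22142926 -1.61720133  0.01767461] [-2.82394946e+00 -6.96762586e+01 -1.34366924e+01 -7.52488196e+00
 -1.74104758e+00 -2.15445767e-02 -2.05689892e+00] [[-9.49639101e-01  3.13333998e-01  2.71727450e-03]
 [ 3.13335283e-01  9.49642563e-01  4.99892565e-05]
 [-2.56477619e-03  8.98889728e-04 -9.99996307e-01]]
```

>>> move_arm --pt "0 0 0 0 0 -6 0" --pt "0 0 0 0 0 -12 0" --pt "0 0 0 0 0 -18 0" --pt "0 0 0 0 0 -18 0"

```text
time_s: 9.5
eef_pos: [0.4687, 0.2299, 0.0329]
tcp_rot: [[-1.0, 0.009, 0.002], [0.009, 1.0, 0.001], [-0.002, 0.001, -1.0]]
contact_force: [7.5, 0.9, -7.4]
gripper_width: 0.0134
finger_force: 37.5
```

```bash
python3 - <<'E'
from h import *
s=manip.read_state(); print(np.round(s["joints"],3),s["torque"],s["tcp_rot"])
E
```

```text
[ 0.018  0.785 -0.884  2.159  1.018  0.699 -0.023] [ 0.32517615 -1.54537888 -0.81190062] [[-9.99956227e-01  9.10370013e-03  2.16004638e-03]
 [ 9.10571971e-03  9.99958112e-01  9.26985685e-04]
 [-2.15151690e-03  9.46613885e-04 -9.99997237e-01]]
```

>>> move_arm --pt "0 0 0 0 0 -4 0" --pt "0 0 0 0 0 -8 0" --pt "0 0 0 0 0 -8 0"

```text
time_s: 9.8
eef_pos: [0.4685, 0.2299, 0.0331]
tcp_rot: [[-0.992, -0.123, 0.001], [-0.123, 0.992, 0.001], [-0.001, 0.001, -1.0]]
contact_force: [5.0, 1.7, -1.9]
gripper_width: 0.0134
finger_force: 109.4
```

```bash
python3 - <<'E'
from h import *
s=manip.read_state(); print(np.round(s["joints"],3),s["torque"],s["tcp_rot"])
E
```

```text
[ 0.034  0.797 -0.913  2.157  1.032  0.72   0.096] [ 0.4894773  -0.9226767  -3.08160927] [[-9.92370722e-01 -1.23286379e-01  9.05267903e-04]
 [-1.23285372e-01  9.92370656e-01  1.09476816e-03]
 [-1.03333130e-03  9.74809584e-04 -9.99998991e-01]]
```

The torque climbed to 3 N·m against the stop, so the knob is off. Now I release, lift and go to the nearest tray cup, the right-hand one (C).

>>> move_arm --pt "0 0 0 0 0 6 0.5" --pt "0 0 0 0 0 8 0.6" --pt "0 0 0 0 0 8 0.6" --pt "0 0 -0.05 0 0 8 0.8" --pt "0 0 -0.1 0 0 8 1"

```text
time_s: 10.3
eef_pos: [0.4653, 0.2296, 0.1333]
tcp_rot: [[-1.0, 0.006, -0.003], [0.006, 1.0, -0.001], [0.003, -0.001, -1.0]]
contact_force: [1.1, -0.1, 0.1]
gripper_width: 0.0783
finger_force: 0.0
```

>>> move_arm --pt "0 0 -0.05 0 0 0 1" --pt "-0.03 -0.03 -0.07 0 0 0 1" --pt "-0.06 -0.065 -0.07 0 0 0 1" --pt "-0.1 -0.108 -0.07 0 0 0 1" --pt "-0.1 -0.108 -0.07 0 0 0 1"

```text
time_s: 10.8
eef_pos: [0.569, 0.1149, 0.2021]
tcp_rot: [[-1.0, 0.016, 0.0], [0.016, 1.0, -0.003], [-0.0, -0.003, -1.0]]
contact_force: [0.4, 1.0, -0.9]
gripper_width: 0.0851
finger_force: 0.0
```

```bash
cat >> h.py <<'E'
def cups(n,z0,im=None):
    C=cal(n); s=manip.read_state(); im=snap(n); o=[]
    for c,a in blobs(im):
        x,am=fit(n,c,z0,C)
        if .7<a/am<1.2: o.append((x.round(4).tolist(),round(a/am,2)))
    return o
E
python3 - <<'E'
from h import *
s=manip.read_state(); print(s["eef_pos"],np.round(s["tcp_rot"],3).tolist(),np.round(s["joints"],2),s["gripper_width"],s["time_s"])
print(cups("wrist",.04)); print(cups("top",.04)); print(cups("scene",.04))
C=cal("wrist");im=snap("wrist","w5.png")
E
```

```text
[0.56897775 0.11487575 0.20208681] [[-1.0, 0.016, 0.0], [0.016, 1.0, -0.003], [-0.0, -0.003, -1.0]] [ 0.41  0.66 -1.11  1.89  0.69  1.04  0.56] 0.08510212793275937 10.8
[([0.5958, 0.2227], 0.99), ([0.5716, 0.1193], 0.98), ([0.5642, 0.3298], 0.93)]
[([0.5638, 0.3287], 1.02), ([0.6065, -0.2566], 0.75)]
[([0.5695, 0.1224], 0.89), ([0.5924, 0.2265], 0.87), ([0.5651, 0.33], 0.77)]
```

View pics/w5.png

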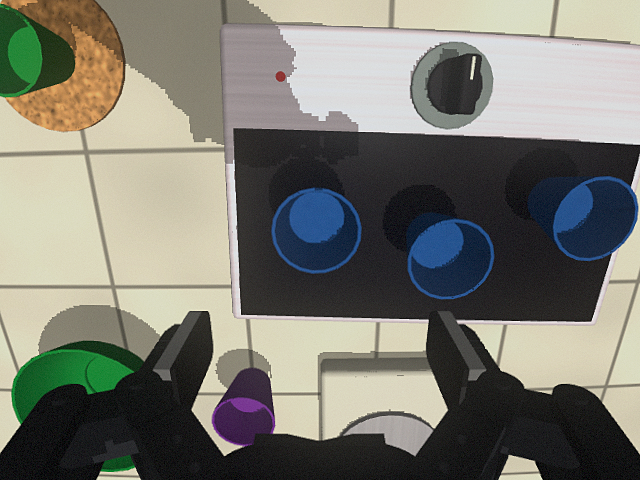

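The wrist view shows the knob tick now pointing at the front edge, so the tray is off. Cup C is at (317,230), and the purple cup at (243,415) is out of play. Descending on C.

>>> move_arm --pt "-0.0025 0.005 0.04 0 0 0 1" --pt "-0.0025 0.005 0.08 0 0 0 1" --pt "-0.0025 0.005 0.12 0 0 0 1" --pt "-0.0025 0.005 0.145 0 0 0 1" --pt "-0.0025 0.005 0.157 0 0 0 1"

```text
time_s: 11.5
eef_pos: [0.5658, 0.1274, 0.0442]
tcp_rot: [[-1.0, 0.005, -0.003], [0.005, 1.0, -0.0], [0.003, -0.0, -1.0]]
contact_force: [-0.8, -0.4, 1.2]
gripper_width: 0.0852
finger_force: 0.3
```

>>> move_arm --newtons 25 --pt "0 0 0 0 0 0 0.8" --pt "0 0 0 0 0 0 0.6" --pt "0 0 0 0 0 0 0.5" --pt "0 0 0 0 0 0 0.4"

```text
time_s: 11.9
eef_pos: [0.5685, 0.1263, 0.047]
tcp_rot: [[-1.0, 0.009, 0.002], [0.009, 1.0, 0.0], [-0.002, 0.001, -1.0]]
contact_force: [0.2, -0.2, -0.7]
gripper_width: 0.0646
finger_force: 27.9
```

>>> move_arm --pt "0 0 -0.02 0 0 0 0.4" --pt "0 0 -0.06 0 0 0 0.4" --pt "0 0 -0.1 0 0 0 0.4" --pt "0 0 -0.11 0 0 0 0.4"

```text
time_s: 12.3
eef_pos: [0.5694, 0.1273, 0.1604]
tcp_rot: [[-1.0, 0.009, 0.006], [0.009, 1.0, 0.002], [-0.006, 0.002, -1.0]]
contact_force: [-0.4, -0.6, -1.6]
gripper_width: 0.0642
finger_force: 28.5
```

```bash
python3 - <<'E'
from h import *
s=manip.read_state(); print(s["eef_pos"],s["gripper_width"],s["finger_force"],s["contact_force"])
C=cal("wrist");im=snap("wrist","w6.png")
for z in(.0,.01,.02,.03): 
  for c,a in blobs(im,60,85): print(z,c,a,fit("wrist",c,z,C))
for c,a in blobs(im): print(c,a,fit("wrist",c,.11,C))
E
```

```text
[0.56944783 0.12733864 0.16042078] 0.0641908780707617 28.46558164805174 [-0.41337177 -0.64997989 -1.6099889 ]
0.0 [136.66186359 469.07396734] 173.5 (array([ 0.84853552, -0.06810466]), 4446.127749358886)
0.0 [ 36.96054965 403.27105496] 6016.0 (array([ 0.76022826, -0.15278452]), 5251.67914087528)
0.01 [136.66186359 469.07396734] 173.5 (array([ 0.83574694, -0.06119669]), 4768.682625147747)
0.01 [ 36.96054965 403.27105496] 6016.0 (array([ 0.75052225, -0.14287279]), 5633.386545287467)
0.02 [136.66186359 469.07396734] 173.5 (array([ 0.82294973, -0.05428315]), 5127.783831647481)
0.02 [ 36.96054965 403.27105496] 6016.0 (array([ 0.74080987, -0.13295251]), 6058.420801810898)
0.03 [136.66186359 469.07396734] 173.5 (array([ 0.81014293, -0.04736344]), 5529.1917618481675)
0.03 [ 36.96054965 403.27105496] 6016.0 (array([ 0.73109041, -0.12302271]), 6533.625952719271)
[314.98064133 349.71203488] 25535.5 (array([0.60759208, 0.12566281]), 14222.858986705542)
[457.11394742 271.08747742] 8305.0 (array([0.56214027, 0.19361724]), 16714.949997428106)
[599.73206986 224.04261891] 7176.0 (array([0.54070957, 0.26259172]), 19572.855907048564)
```

View pics/w6.png

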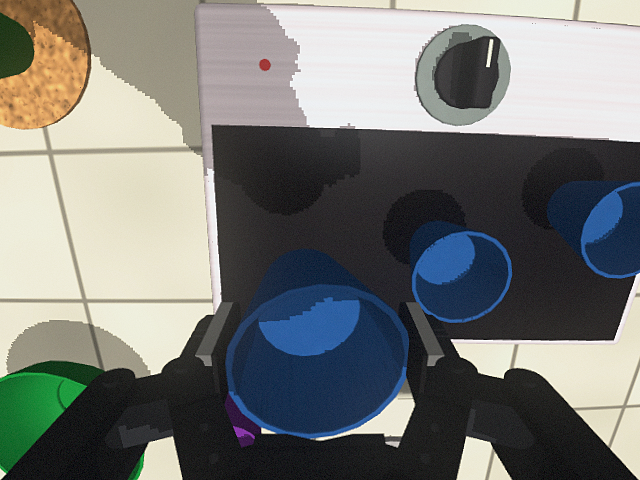

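Cup C is held upright by its rim in the pads. Next I move toward the stand and measure the green cup and the held cup.

>>> move_arm --pt "0.02 -0.045 0 0 0 0 0.4" --pt "0.04 -0.09 0 0 0 0 0.4" --pt "0.06 -0.13 0 0 0 0 0.4" --pt "0.07 -0.17 0 0 0 0 0.4" --pt "0.07 -0.17 0 0 0 0 0.4"

```text
time_s: 12.85
eef_pos: [0.4934, -0.0502, 0.1539]
tcp_rot: [[-1.0, 0.016, -0.005], [0.016, 1.0, -0.004], [0.005, -0.004, -1.0]]
contact_force: [-0.3, -0.2, -1.1]
gripper_width: 0.0642
finger_force: 28.7
```

>>> move_arm --pt "0 0 0 0 0 0 0.4" --pt "0 0 0 0 0 0 0.4"

```text
time_s: 13.05
eef_pos: [0.4966, -0.0426, 0.1556]
tcp_rot: [[-1.0, 0.008, 0.0], [0.008, 1.0, 0.001], [-0.0, 0.001, -1.0]]
contact_force: [0.6, -0.2, -1.5]
gripper_width: 0.0644
finger_force: 28.7
```

```bash
cat >> h.py <<'E'
from scipy.optimize import least_squares
def fit3(n,c,a,z0,C):
    def f(q):
        pc,am=hullc(proj(n,model(*q),C)); return [*(pc-c),(am/a-1)*200]
    x=fit(n,c,z0,C)[0]; return least_squares(f,[*x,z0]).x
E
python3 - <<'E'
from h import *
s=manip.read_state(); p=np.array(s["eef_pos"]);R=np.array(s["tcp_rot"]);C=cal("wrist");im=snap("wrist","w7.png"); print(p,R.round(3).tolist(),s["time_s"],s["dq"])
for c,a in blobs(im):
    q=fit3("wrist",c,a,.13,C); print("blue",c,a,q,"tool",R.T@(q-p))
for c,a in blobs(im,60,85,600): print("green",c,a,fit3("wrist",c,a,.02,C),fit("wrist",c,.018,C))
E
```

```text
[ 0.49659763 -0.04263884  0.15563805] [[-1.0, 0.008, 0.0], [0.008, 1.0, 0.001], [-0.0, 0.001, -1.0]] 13.05 [-0.01968744 -0.00230704 -0.00745239 -0.00438768 -0.00157942  0.00249264
  0.00328325]
blue [ 61.69543935 352.97297835] 4188.0 [ 0.59179425 -0.22171363  0.05447744] tool [-0.09665039 -0.17837039  0.1010265 ]
blue [621.02505505 338.91912159] 2800.5 [ 0.67538386  0.27925566 -0.04254094] tool [-0.17613595  0.32318877  0.19844555]
blue [316.91479706 360.68331871] 22219.5 [ 0.51382528 -0.04292429  0.14069307] tool [-0.01722842 -0.00015641  0.01494602]
green [218.25619146 133.80942573] 3398.5 [ 0.44228909 -0.14595034 -0.14477705] (array([ 0.43090326, -0.10433497]), 9388.993473621202)
```

View pics/w7.png

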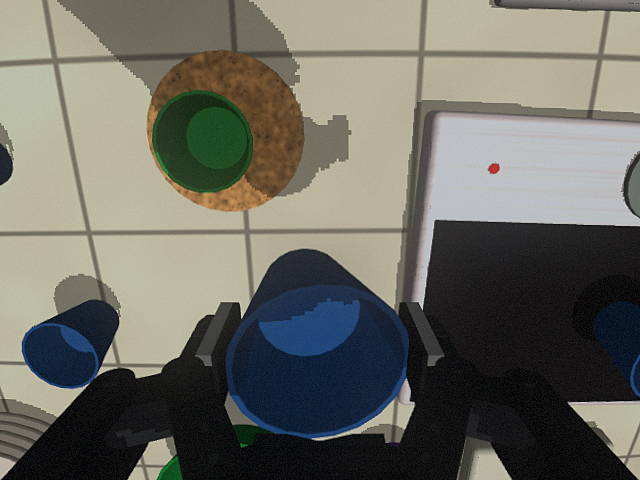

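```bash
cat >> h.py <<'E'
def rimfit(n,bb,C,g):
    "bb=[x0,y0,x1,y1] of the rim in the picture; returns the rim's centre"
    def f(q):
        p=proj(n,np.c_[q[0]+.034*np.cos(A),q[1]+.034*np.sin(A),np.full(48,q[2])],C); return np.r_[p.min(0),p.max(0)]-bb
    r=least_squares(f,g); return r.x,r.fun
E
python3 - <<'E'
from h import *
s=manip.read_state(); p=np.array(s["eef_pos"]);R=np.array(s["tcp_rot"]);C=cal("wrist")
print("green",rimfit("wrist",[152,89,254,194],C,[.44,-.12,.08]))
q,e=rimfit("wrist",[226,284,409,439],C,[.5,-.04,.2]); print("held",q,e,"tool",R.T@(q-p))
im=cv2.imread("pics/w7.png")[:,:,::-1].copy(); h=cv2.cvtColor(im,cv2.COLOR_RGB2HSV)
m=((h[...,0]>50)&(h[...,0]<90)&(h[...,1]>90)).astype(np.uint8);m=cv2.morphologyEx(m,cv2.MORPH_OPEN,np.ones((3,3)))
for c in cv2.findContours(m,0,1)[0]:
    if cv2.contourArea(c)>600:
        cc,a=hullc(c); print(cv2.boundingRect(c),cc,a,[(z,fit("wrist",cc,z,C)) for z in(.01,.02,.03)],fit3("wrist",cc,a,.02,C))
E
```

```text
green (array([ 0.4366784 , -0.1175266 ,  0.07034204]), array([-0.15888995,  0.14899589,  0.1570369 , -0.16056564]))
held [ 0.5038861  -0.04210461  0.21141866] [-1.07657561  1.19584227  1.07535528 -1.44694263] tool [-0.00715437  0.00021083 -0.05563309]
(152, 90, 101, 102) [202.01995845 140.91548616] 7941.5 [(0.01, (array([ 0.43597443, -0.11708184]), 8618.983701787307)), (0.02, (array([ 0.43512078, -0.11409473]), 9339.446457553015)), (0.03, (array([ 0.43427177, -0.11110845]), 10153.99515768676))] [ 0.43688528 -0.12025418 -0.00061741]
```

>>> move_arm --pt "0.033 -0.038 0 0 0 0 0.4" --pt "0.066 -0.0765 0 0 0 0 0.4" --pt "0.066 -0.0765 0 0 0 0 0.4" --pt "0.066 -0.0765 0 0 0 0 0.4"

```text
time_s: 13.5
eef_pos: [0.4296, -0.1196, 0.1559]
tcp_rot: [[-1.0, 0.01, -0.0], [0.01, 1.0, -0.0], [0.0, -0.0, -1.0]]
contact_force: [0.1, 0.2, -0.7]
gripper_width: 0.0645
finger_force: 28.8
```

>>> move_arm --pt "0 0 0.03 0 0 0 0.4" --pt "0 0 0.06 0 0 0 0.4" --pt "0 0 0.085 0 0 0 0.4" --pt "0 0 0.095 0 0 0 0.4" --pt "0 0 0.095 0 0 0 0.4"

```text
time_s: 14.0
eef_pos: [0.4307, -0.1168, 0.0599]
tcp_rot: [[-1.0, 0.005, -0.001], [0.005, 1.0, 0.002], [0.001, 0.002, -1.0]]
contact_force: [0.2, 0.3, -0.8]
gripper_width: 0.0644
finger_force: 28.8
```

>>> move_arm --pt "0 0 0.005 0 0 0 0.4" --pt "0 0 0.01 0 0 0 0.4" --pt "0 0 0.014 0 0 0 0.4" --pt "0 0 0.014 0 0 0 0.4"

```text
time_s: 14.4
eef_pos: [0.431, -0.1172, 0.0471]
tcp_rot: [[-1.0, 0.007, 0.003], [0.007, 1.0, 0.003], [-0.002, 0.003, -1.0]]
contact_force: [1.5, 7.3, -3.4]
gripper_width: 0.0647
finger_force: 28.9
```

>>> move_arm --pt "0 0 0.003 0 0 0 0.4" --pt "0 0 0.003 0 0 0 0.4"

```text
time_s: 14.6
eef_pos: [0.4312, -0.1168, 0.0443]
tcp_rot: [[-1.0, 0.007, 0.003], [0.007, 1.0, 0.004], [-0.003, 0.004, -1.0]]
contact_force: [1.7, 9.3, -3.9]
gripper_width: 0.0642
finger_force: 28.9
```

>>> move_arm --pt "-0.001 0.002 0.0 0 0 0 0.4" --pt "-0.001 0.003 0.002 0 0 0 0.4" --pt "-0.001 0.003 0.002 0 0 0 0.4"

```text
time_s: 14.9
eef_pos: [0.4311, -0.1159, 0.0419]
tcp_rot: [[-1.0, 0.009, 0.001], [0.009, 1.0, 0.001], [-0.001, 0.001, -1.0]]
contact_force: [0.5, 2.7, -2.2]
gripper_width: 0.0644
finger_force: 28.9
```

>>> move_arm --pt "0 0 0.002 0 0 0 0.4" --pt "0 0 0.004 0 0 0 0.4" --pt "0 0 0.004 0 0 0 0.4"

```text
time_s: 15.2
eef_pos: [0.4319, -0.1157, 0.0385]
tcp_rot: [[-1.0, 0.008, 0.002], [0.008, 1.0, 0.001], [-0.002, 0.001, -1.0]]
contact_force: [-0.4, 3.1, 9.2]
gripper_width: 0.0644
finger_force: 29.9
```

The cup bottomed out at eef z ≈ 0.039. Release, lift and head for B.

>>> move_arm --pt "0 0 0 0 0 0 0.7" --pt "0 0 0 0 0 0 1" --pt "0 0 0 0 0 0 1" --pt "0 0 -0.03 0 0 0 1" --pt "0 0 -0.07 0 0 0 1"

```text
time_s: 15.7
eef_pos: [0.4293, -0.1165, 0.1074]
tcp_rot: [[-1.0, 0.008, -0.004], [0.008, 1.0, 0.001], [0.004, 0.001, -1.0]]
contact_force: [-0.2, -0.7, 0.6]
gripper_width: 0.0851
finger_force: 0.0
```

>>> move_arm --pt "0 0 -0.05 0 0 0 1" --pt "-0.02 0.045 -0.08 0 0 0 1" --pt "-0.04 0.09 -0.09 0 0 0 1" --pt "-0.06 0.135 -0.09 0 0 0 1" --pt "-0.08 0.18 -0.09 0 0 0 1"

```text
time_s: 16.2
eef_pos: [0.5107, 0.0579, 0.1983]
tcp_rot: [[-1.0, 0.012, 0.001], [0.012, 1.0, -0.002], [-0.001, -0.002, -1.0]]
contact_force: [0.7, -0.8, -0.5]
gripper_width: 0.0854
finger_force: 0.0
```

>>> move_arm --pt "-0.025 0.045 0 0 0 0 1" --pt "-0.05 0.09 0 0 0 0 1" --pt "-0.08 0.135 0 0 0 0 1" --pt "-0.08 0.155 0 0 0 0 1" --pt "-0.08 0.155 0 0 0 0 1"

```text
time_s: 16.7
eef_pos: [0.5909, 0.2163, 0.1976]
tcp_rot: [[-1.0, 0.005, -0.001], [0.005, 1.0, 0.002], [0.001, 0.002, -1.0]]
contact_force: [-0.5, -1.0, -0.5]
gripper_width: 0.0857
finger_force: 0.0
```

>>> move_arm --pt "0 0 0 0 0 0 1" --pt "0 0 0 0 0 0 1"

```text
time_s: 16.9
eef_pos: [0.5911, 0.2101, 0.1974]
tcp_rot: [[-1.0, 0.01, -0.001], [0.01, 1.0, -0.002], [0.001, -0.002, -1.0]]
contact_force: [0.1, -0.7, 0.3]
gripper_width: 0.0853
finger_force: 0.0
```

```bash
cat > chk.py <<'E'
from h import *
import sys
z0=float(sys.argv[1]); ztop=float(sys.argv[2])
s=manip.read_state(); p=np.array(s["eef_pos"]);R=np.array(s["tcp_rot"]);print("eef",p.round(4),R[:2,0].round(3),"j",np.round(s["joints"],2),s["time_s"])
for x,a in cups("wrist",z0): print("wrist",x,a,"tool dx dy",(R.T@(np.r_[x,p[2]]-p)).round(4))
C=cal("top");im=snap("top");cv2.imwrite("pics/t.png",im[:,:,::-1])
for z in(0,.04,ztop): print("top z0",z,[x for x in [(fit("top",c,z,C)[0].round(4).tolist(),round(a/fit("top",c,z,C)[1],2)) for c,a in blobs(im)]])
E
python3 chk.py .04 .034
```

```text
eef [0.5911 0.2101 0.1974] [-1.    0.01] j [ 0.21  0.69 -1.05  1.8   0.68  1.07  0.47] 16.9
wrist [0.5958, 0.2227] 0.98 tool dx dy [-0.0046  0.0126 -0.    ]
wrist [0.564, 0.3317] 0.98 tool dx dy [ 0.0283  0.1213 -0.0002]
top z0 0 [([0.5684, 0.3361], 1.07), ([0.612, -0.2654], 0.8)]
top z0 0.04 [([0.5641, 0.3288], 1.01), ([0.6065, -0.2567], 0.75)]
top z0 0.034 [([0.5647, 0.3299], 1.02), ([0.6073, -0.258], 0.76)]
```

>>> move_arm --pt "-0.0015 0.0125 0.03 0 0 0 1" --pt "-0.0015 0.0125 0.07 0 0 0 1" --pt "-0.0015 0.0125 0.11 0 0 0 1" --pt "-0.0015 0.0125 0.14 0 0 0 1" --pt "-0.0015 0.0125 0.15 0 0 0 1"

```text
time_s: 17.5
eef_pos: [0.5917, 0.2221, 0.045]
tcp_rot: [[-1.0, 0.01, -0.004], [0.01, 1.0, -0.002], [0.004, -0.002, -1.0]]
contact_force: [0.2, -0.5, -0.1]
gripper_width: 0.0856
finger_force: 0.0
```

>>> move_arm --newtons 25 --pt "0 0 0 0 0 0 1" --pt "0 0 0 0 0 0 0.8" --pt "0 0 0 0 0 0 0.6" --pt "0 0 0 0 0 0 0.5" --pt "0 0 0 0 0 0 0.4"

```text
time_s: 18.0
eef_pos: [0.5941, 0.2247, 0.0501]
tcp_rot: [[-1.0, 0.009, 0.003], [0.009, 1.0, 0.001], [-0.003, 0.001, -1.0]]
contact_force: [-0.1, -0.8, 7.4]
gripper_width: 0.0656
finger_force: 26.9
```

>>> move_arm --pt "0 0 -0.02 0 0 0 0.4" --pt "0 0 -0.06 0 0 0 0.4" --pt "0 0 -0.1 0 0 0 0.4" --pt "0 0 -0.12 0 0 0 0.4" --pt "0 0 -0.12 0 0 0 0.4"

```text
time_s: 18.5
eef_pos: [0.5943, 0.2255, 0.1716]
tcp_rot: [[-1.0, 0.009, 0.005], [0.009, 1.0, 0.002], [-0.005, 0.002, -1.0]]
contact_force: [0.2, -0.6, -1.9]
gripper_width: 0.0655
finger_force: 28.6
```

>>> move_arm --pt "0.02 -0.043 0 0 0 0 0.4" --pt "0.04 -0.086 0 0 0 0 0.4" --pt "0.06 -0.129 0 0 0 0 0.4" --pt "0.08 -0.172 0 0 0 0 0.4" --pt "0.1 -0.215 0 0 0 0 0.4"

```text
time_s: 19.0
eef_pos: [0.4894, 0.0084, 0.1668]
tcp_rot: [[-1.0, 0.009, -0.001], [0.009, 1.0, -0.0], [0.001, -0.0, -1.0]]
contact_force: [1.4, -1.2, -2.1]
gripper_width: 0.0652
finger_force: 28.8
```

>>> move_arm --pt "0.02 -0.043 0 0 0 0 0.4" --pt "0.04 -0.086 0 0 0 0 0.4" --pt "0.059 -0.127 0 0 0 0 0.4" --pt "0.059 -0.127 0 0 0 0 0.4" --pt "0.059 -0.127 0 0 0 0 0.4"

```text
time_s: 19.5
eef_pos: [0.43, -0.1176, 0.1672]
tcp_rot: [[-1.0, 0.012, -0.001], [0.012, 1.0, 0.0], [0.001, 0.0, -1.0]]
contact_force: [0.2, 0.2, -1.4]
gripper_width: 0.0656
finger_force: 28.8
```

```bash
cat > held.py <<'E'
from h import *
s=manip.read_state(); p=np.array(s["eef_pos"]);R=np.array(s["tcp_rot"]);C=cal("wrist");im=snap("wrist"); cv2.imwrite("pics/h.png",im[:,:,::-1])
h=cv2.cvtColor(im,cv2.COLOR_RGB2HSV); m=((h[...,0]>=98)&(h[...,0]<=128)&(h[...,1]>90)&(h[...,2]>20)).astype(np.uint8);m=cv2.morphologyEx(m,cv2.MORPH_OPEN,np.ones((3,3)))
c=max([c for c in cv2.findContours(m,0,1)[0] if cv2.pointPolygonTest(c,(317.,370.),True)>-40],key=cv2.contourArea); P=c[:,0]
x0,x1,y1=P[:,0].min(),P[:,0].max(),P[:,1].max()
# rim: symmetric ellipse; use left, right, bottom edges, rim height solved from the three
def f(q):
    r=proj("wrist",np.c_[q[0]+.034*np.cos(A),q[1]+.034*np.sin(A),np.full(48,q[2])],C); return [r[:,0].min()-x0,r[:,0].max()-x1-1,r[:,1].max()-y1-1]
q=least_squares(f,p+[.005,0,.055]).x
print("eef",p.round(4),"px",x0,x1,P[:,1].min(),y1,"rim tool",(R.T@(q-p)).round(4),s["contact_force"].round(1) if hasattr(s["contact_force"],"round") else s["contact_force"])
E
python3 held.py
```

```text
eef [ 0.43   -0.1176  0.1672] px 228 408 196 424 rim tool [-0.0049  0.0006 -0.0514] [ 0.2  0.2 -1.4]
```

>>> move_arm --pt "-0.004 0.002 0.03 0 0 0 0.4" --pt "-0.004 0.002 0.055 0 0 0 0.4" --pt "-0.004 0.002 0.075 0 0 0 0.4" --pt "-0.004 0.002 0.08 0 0 0 0.4" --pt "-0.004 0.002 0.08 0 0 0 0.4"

```text
time_s: 20.05
eef_pos: [0.4353, -0.1125, 0.0876]
tcp_rot: [[-1.0, 0.006, -0.001], [0.006, 1.0, 0.001], [0.001, 0.001, -1.0]]
contact_force: [-0.4, -0.1, -1.1]
gripper_width: 0.065
finger_force: 28.8
```

>>> move_arm --pt "0 0 0.004 0 0 0 0.4" --pt "0 0 0.008 0 0 0 0.4" --pt "0 0 0.012 0 0 0 0.4" --pt "0 0 0.012 0 0 0 0.4"

```text
time_s: 20.45
eef_pos: [0.4348, -0.1145, 0.0757]
tcp_rot: [[-1.0, 0.009, -0.0], [0.009, 1.0, -0.0], [0.0, -0.0, -1.0]]
contact_force: [0.3, -0.8, -1.5]
gripper_width: 0.0654
finger_force: 28.8
```

>>> move_arm --pt "0 0 0.003 0 0 0 0.4" --pt "0 0 0.006 0 0 0 0.4" --pt "0 0 0.006 0 0 0 0.4"

```text
time_s: 20.75
eef_pos: [0.4348, -0.1144, 0.0696]
tcp_rot: [[-1.0, 0.009, -0.001], [0.009, 1.0, -0.0], [0.001, -0.0, -1.0]]
contact_force: [-0.4, -0.7, -1.2]
gripper_width: 0.0654
finger_force: 28.9
```

>>> move_arm --pt "0 0 0.002 0 0 0 0.4" --pt "0 0 0.002 0 0 0 0.4"

```text
time_s: 20.95
eef_pos: [0.4354, -0.1144, 0.0681]
tcp_rot: [[-1.0, 0.009, 0.001], [0.009, 1.0, -0.001], [-0.001, -0.001, -1.0]]
contact_force: [-1.9, -2.5, 4.0]
gripper_width: 0.0652
finger_force: 29.1
```

Home at the predicted height. Releasing, then going to A.

>>> move_arm --pt "0 0 0 0 0 0 0.7" --pt "0 0 0 0 0 0 1" --pt "0 0 0 0 0 0 1" --pt "0 0 -0.03 0 0 0 1" --pt "0 0 -0.07 0 0 0 1"

```text
time_s: 21.45
eef_pos: [0.4339, -0.1134, 0.1375]
tcp_rot: [[-1.0, 0.007, -0.003], [0.007, 1.0, 0.002], [0.003, 0.002, -1.0]]
contact_force: [0.9, -1.3, 0.8]
gripper_width: 0.0853
finger_force: 0.0
```

>>> move_arm --pt "0 0 -0.05 0 0 0 1" --pt "-0.013 0.045 -0.06 0 0 0 1" --pt "-0.026 0.09 -0.06 0 0 0 1" --pt "-0.039 0.135 -0.06 0 0 0 1" --pt "-0.05 0.18 -0.06 0 0 0 1"

```text
time_s: 21.95
eef_pos: [0.487, 0.0668, 0.198]
tcp_rot: [[-1.0, 0.01, 0.001], [0.01, 1.0, 0.0], [-0.001, 0.0, -1.0]]
contact_force: [0.3, -0.4, -0.4]
gripper_width: 0.0857
finger_force: 0.0
```

>>> move_arm --pt "-0.013 0.047 0 0 0 0 1" --pt "-0.026 0.094 0 0 0 0 1" --pt "-0.039 0.141 0 0 0 0 1" --pt "-0.052 0.188 0 0 0 0 1" --pt "-0.065 0.235 0 0 0 0 1"

```text
time_s: 22.45
eef_pos: [0.5536, 0.302, 0.1975]
tcp_rot: [[-1.0, 0.008, -0.0], [0.008, 1.0, -0.0], [0.0, -0.0, -1.0]]
contact_force: [0.9, 0.4, 0.4]
gripper_width: 0.0855
finger_force: 0.0
```

>>> move_arm --pt "-0.005 0.03 0 0 0 0 1" --pt "-0.005 0.03 0 0 0 0 1" --pt "-0.005 0.03 0 0 0 0 1" --pt "-0.005 0.03 0 0 0 0 1"

```text
time_s: 22.85
eef_pos: [0.5587, 0.3283, 0.1974]
tcp_rot: [[-1.0, 0.009, -0.001], [0.009, 1.0, -0.001], [0.001, -0.001, -1.0]]
contact_force: [-0.3, -0.1, -1.2]
gripper_width: 0.0852
finger_force: 0.0
```

```bash
python3 chk.py .04 .06
```

```text
eef [0.5587 0.3283 0.1974] [-1.     0.009] j [-0.01  0.7  -1.    1.75  0.67  1.08  0.32] 22.85
wrist [0.5638, 0.3317] 0.98 tool dx dy [-0.005   0.0034 -0.    ]
top z0 0 [([0.4549, -0.3342], 0.82), ([0.612, -0.2653], 0.8)]
top z0 0.04 [([0.4536, -0.3236], 0.77), ([0.6065, -0.2566], 0.75)]
top z0 0.06 [([0.453, -0.3184], 0.75), ([0.6038, -0.2522], 0.73)]
```

>>> move_arm --pt "-0.0025 0.0035 0.03 0 0 0 1" --pt "-0.0025 0.0035 0.07 0 0 0 1" --pt "-0.0025 0.0035 0.11 0 0 0 1" --pt "-0.0025 0.0035 0.14 0 0 0 1" --pt "-0.0025 0.0035 0.15 0 0 0 1"

```text
time_s: 23.45
eef_pos: [0.5606, 0.3306, 0.0449]
tcp_rot: [[-1.0, 0.01, -0.003], [0.01, 1.0, -0.003], [0.003, -0.003, -1.0]]
contact_force: [0.2, -0.6, -0.2]
gripper_width: 0.0856
finger_force: 0.0
```

>>> move_arm --newtons 25 --pt "0 0 0 0 0 0 1" --pt "0 0 0 0 0 0 0.8" --pt "0 0 0 0 0 0 0.6" --pt "0 0 0 0 0 0 0.5" --pt "0 0 0 0 0 0 0.4"

```text
time_s: 23.95
eef_pos: [0.5625, 0.3337, 0.0502]
tcp_rot: [[-1.0, 0.009, 0.003], [0.009, 1.0, 0.001], [-0.003, 0.001, -1.0]]
contact_force: [0.2, -2.8, 6.9]
gripper_width: 0.0659
finger_force: 26.8
```

>>> move_arm --pt "0 0 -0.02 0 0 0 0.4" --pt "0 0 -0.06 0 0 0 0.4" --pt "0 0 -0.1 0 0 0 0.4" --pt "0 0 -0.14 0 0 0 0.4" --pt "0 0 -0.14 0 0 0 0.4"

```text
time_s: 24.45
eef_pos: [0.5626, 0.3362, 0.1956]
tcp_rot: [[-1.0, 0.008, 0.007], [0.008, 1.0, 0.006], [-0.007, 0.006, -1.0]]
contact_force: [-0.7, 1.6, -1.8]
gripper_width: 0.0663
finger_force: 28.8
```

>>> move_arm --pt "0.0124 -0.045 0 0 0 0 0.4" --pt "0.0248 -0.09 0 0 0 0 0.4" --pt "0.0372 -0.135 0 0 0 0 0.4" --pt "0.0496 -0.18 0 0 0 0 0.4" --pt "0.062 -0.226 0 0 0 0 0.4"

```text
time_s: 24.95
eef_pos: [0.4964, 0.1063, 0.1886]
tcp_rot: [[-1.0, 0.008, 0.001], [0.008, 1.0, -0.0], [-0.001, -0.0, -1.0]]
contact_force: [0.4, -0.9, -1.4]
gripper_width: 0.0658
finger_force: 28.9
```

>>> move_arm --pt "0.0124 -0.045 0 0 0 0 0.4" --pt "0.0248 -0.09 0 0 0 0 0.4" --pt "0.0372 -0.135 0 0 0 0 0.4" --pt "0.0496 -0.18 0 0 0 0 0.4" --pt "0.062 -0.226 0 0 0 0 0.4"

```text
time_s: 25.45
eef_pos: [0.4326, -0.1192, 0.1887]
tcp_rot: [[-1.0, 0.008, 0.001], [0.008, 1.0, -0.001], [-0.001, -0.001, -1.0]]
contact_force: [0.8, -0.8, -1.8]
gripper_width: 0.0661
finger_force: 28.9
```

>>> move_arm --pt "0 0 0 0 0 0 0.4" --pt "0 0 0 0 0 0 0.4" --pt "0 0 0 0 0 0 0.4"

```text
time_s: 25.75
eef_pos: [0.4339, -0.1166, 0.1885]
tcp_rot: [[-1.0, 0.008, 0.001], [0.008, 1.0, -0.0], [-0.001, 0.0, -1.0]]
contact_force: [0.3, 0.7, -1.5]
gripper_width: 0.0659
finger_force: 29.0
```

```bash
python3 held.py
```

```text
eef [ 0.4339 -0.1166  0.1885] px 228 409 184 423 rim tool [-0.004   0.0007 -0.0518] [ 0.3  0.7 -1.5]
```

>>> move_arm --pt "-0.0015 0.002 0.03 0 0 0 0.4" --pt "-0.0015 0.002 0.055 0 0 0 0.4" --pt "-0.0015 0.002 0.07 0 0 0 0.4" --pt "-0.0015 0.002 0.08 0 0 0 0.4" --pt "-0.0015 0.002 0.08 0 0 0 0.4"

```text
time_s: 26.3
eef_pos: [0.435, -0.1142, 0.1073]
tcp_rot: [[-1.0, 0.006, -0.001], [0.006, 1.0, 0.001], [0.001, 0.001, -1.0]]
contact_force: [-0.3, 0.4, -1.6]
gripper_width: 0.0661
finger_force: 29.0
```

>>> move_arm --pt "0 0 0.004 0 0 0 0.4" --pt "0 0 0.008 0 0 0 0.4" --pt "0 0 0.012 0 0 0 0.4" --pt "0 0 0.012 0 0 0 0.4"

```text
time_s: 26.7
eef_pos: [0.4348, -0.1159, 0.0957]
tcp_rot: [[-1.0, 0.009, -0.0], [0.009, 1.0, -0.0], [0.0, -0.0, -1.0]]
contact_force: [-0.1, 0.2, -2.3]
gripper_width: 0.0656
finger_force: 29.0
```

>>> move_arm --pt "0 0 0.002 0 0 0 0.4" --pt "0 0 0.002 0 0 0 0.4"

```text
time_s: 26.9
eef_pos: [0.4355, -0.1156, 0.0942]
tcp_rot: [[-1.0, 0.009, 0.001], [0.009, 1.0, -0.0], [-0.001, -0.0, -1.0]]
contact_force: [-0.8, -1.3, 3.0]
gripper_width: 0.0658
finger_force: 29.2
```

>>> move_arm --pt "0 0 0 0 0 0 0.7" --pt "0 0 0 0 0 0 1" --pt "0 0 0 0 0 0 1" --pt "0 0 -0.03 0 0 0 1" --pt "0 0 -0.07 0 0 0 1"

```text
time_s: 27.4
eef_pos: [0.4338, -0.1152, 0.1635]
tcp_rot: [[-1.0, 0.008, -0.004], [0.008, 1.0, 0.002], [0.004, 0.002, -1.0]]
contact_force: [0.8, -0.9, 0.2]
gripper_width: 0.0855
finger_force: 0.0
```

>>> move_arm --pt "0 0 -0.035 0 0 0 1" --pt "-0.035 -0.03 -0.035 0 0 0 1" --pt "-0.07 -0.06 -0.035 0 0 0 1" --pt "-0.105 -0.09 -0.035 0 0 0 1" --pt "-0.14 -0.12 -0.035 0 0 0 1"

```text
time_s: 27.9
eef_pos: [0.5748, -0.2386, 0.1988]
tcp_rot: [[-1.0, 0.009, -0.0], [0.009, 1.0, -0.0], [0.0, -0.0, -1.0]]
contact_force: [-0.4, 1.0, 0.3]
gripper_width: 0.0854
finger_force: 0.0
```

>>> move_arm --pt "-0.032 -0.03 0 0 0 0 1" --pt "-0.032 -0.03 0 0 0 0 1" --pt "-0.032 -0.03 0 0 0 0 1" --pt "-0.032 -0.03 0 0 0 0 1"

```text
time_s: 28.3
eef_pos: [0.6049, -0.266, 0.1987]
tcp_rot: [[-1.0, 0.007, -0.001], [0.007, 1.0, 0.001], [0.001, 0.001, -1.0]]
contact_force: [-0.2, 0.2, 0.2]
gripper_width: 0.0853
finger_force: 0.0
```

```bash
python3 chk.py 0 .086; python3 - <<'E'
from h import *
snap("wrist","w8.png")
E
```

```text
eef [ 0.6049 -0.266   0.1987] [-1.     0.007] j [ 0.95  0.74 -1.06  1.72  0.71  1.12  1.24] 28.3
top z0 0 [([0.4392, -0.129], 1.03), ([0.4556, -0.3342], 0.8), ([0.6061, -0.2651], 0.62)]
top z0 0.04 [([0.4383, -0.1239], 0.98), ([0.4543, -0.3237], 0.76), ([0.6008, -0.2564], 0.59)]
top z0 0.086 [([0.4373, -0.1181], 0.92), ([0.4528, -0.3116], 0.71), ([0.5947, -0.2464], 0.55)]
```

View pics/w8.png

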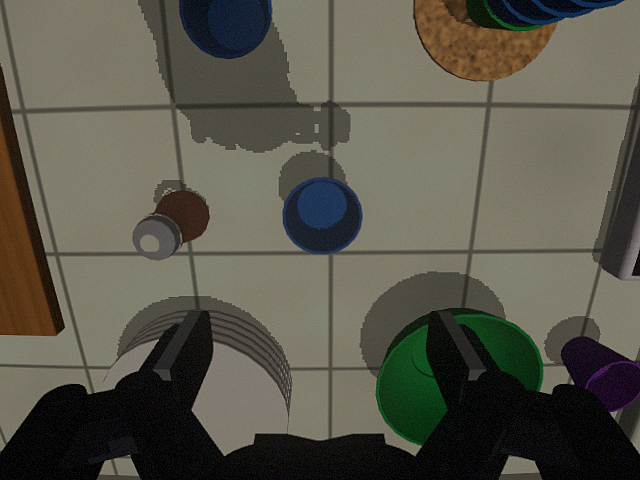

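The wrist view shows D at (322,216), pepper at (200,215) clear by more than 3 cm, the bowl well ahead, and the stack with nested cups at top right.

```bash
sed -i 's/V>25/&/; s/(h\[...,1\]>110)&(h\[...,2\]>25)/(h[...,1]>80)\&(h[...,2]>15)/; s/if .7<a\/am<1.2/if .6<a\/am<1.3/' h.py; python3 - <<'E'
from h import *
C=cal("wrist"); q,e=rimfit("wrist",[283,177,362,254],C,[.61,-.265,.064]); print(q,e)
print(cups("wrist",0)); print(manip.read_state()["eef_pos"])
E
```

```text
[ 0.61302162 -0.26269114  0.05693519] [-0.27458549  0.27628048  0.27457748 -0.2952456 ]
[([0.6108, -0.2631], 0.95)]
[ 0.60520777 -0.26657424  0.19927752]
```

>>> move_arm --pt "-0.003 0.0035 0.045 0 0 0 1" --pt "-0.003 0.0035 0.09 0 0 0 1" --pt "-0.003 0.0035 0.135 0 0 0 1" --pt "-0.003 0.0035 0.175 0 0 0 1" --pt "-0.003 0.0035 0.191 0 0 0 1"

```text
time_s: 29.0
eef_pos: [0.6065, -0.2633, 0.0045]
tcp_rot: [[-1.0, 0.008, -0.004], [0.008, 1.0, 0.001], [0.004, 0.001, -1.0]]
contact_force: [-0.2, -0.8, 1.3]
gripper_width: 0.0855
finger_force: 0.0
```

>>> move_arm --newtons 25 --pt "0 0 0 0 0 0 1" --pt "0 0 0 0 0 0 0.8" --pt "0 0 0 0 0 0 0.6" --pt "0 0 0 0 0 0 0.5" --pt "0 0 0 0 0 0 0.4"

```text
time_s: 29.5
eef_pos: [0.6102, -0.2637, 0.0106]
tcp_rot: [[-1.0, 0.009, 0.004], [0.009, 1.0, -0.001], [-0.004, -0.001, -1.0]]
contact_force: [-1.3, 0.2, 7.5]
gripper_width: 0.0662
finger_force: 27.4
```

>>> move_arm --pt "0 0 -0.03 0 0 0 0.4" --pt "0 0 -0.08 0 0 0 0.4" --pt "0 0 -0.13 0 0 0 0.4" --pt "0 0 -0.18 0 0 0 0.4" --pt "0 0 -0.2 0 0 0 0.4"

```text
time_s: 30.0
eef_pos: [0.6106, -0.2632, 0.2144]
tcp_rot: [[-1.0, 0.008, 0.007], [0.008, 1.0, -0.002], [-0.007, -0.002, -1.0]]
contact_force: [0.6, 0.8, -1.6]
gripper_width: 0.066
finger_force: 28.8
```

>>> move_arm --pt "0.035 0.029 0 0 0 0 0.4" --pt "0.07 0.058 0 0 0 0 0.4" --pt "0.105 0.087 0 0 0 0 0.4" --pt "0.14 0.116 0 0 0 0 0.4" --pt "0.176 0.146 0 0 0 0 0.4"

```text
time_s: 30.5
eef_pos: [0.4322, -0.1154, 0.2081]
tcp_rot: [[-1.0, 0.009, 0.0], [0.009, 1.0, -0.001], [-0.0, -0.001, -1.0]]
contact_force: [0.2, 0.8, -1.0]
gripper_width: 0.0655
finger_force: 28.8
```

>>> move_arm --pt "0 0 0 0 0 0 0.4" --pt "0 0 0 0 0 0 0.4" --pt "0 0 0 0 0 0 0.4"

```text
time_s: 30.8
eef_pos: [0.4349, -0.1168, 0.2083]
tcp_rot: [[-1.0, 0.01, 0.001], [0.01, 1.0, -0.001], [-0.001, -0.001, -1.0]]
contact_force: [1.0, -0.4, -1.7]
gripper_width: 0.066
finger_force: 28.8
```

```bash
python3 held.py
```

```text
eef [ 0.4349 -0.1168  0.2083] px 229 409 177 420 rim tool [-0.0034  0.0009 -0.0508] [ 1.  -0.4 -1.7]
```

>>> move_arm --pt "-0.001 0.0015 0.03 0 0 0 0.4" --pt "-0.001 0.0015 0.055 0 0 0 0.4" --pt "-0.001 0.0015 0.068 0 0 0 0.4" --pt "-0.001 0.0015 0.074 0 0 0 0.4" --pt "-0.001 0.0015 0.074 0 0 0 0.4"

```text
time_s: 31.35
eef_pos: [0.4353, -0.1147, 0.1333]
tcp_rot: [[-1.0, 0.009, -0.001], [0.009, 1.0, 0.001], [0.001, 0.001, -1.0]]
contact_force: [0.7, 0.4, -1.5]
gripper_width: 0.0659
finger_force: 28.8
```

>>> move_arm --pt "0 0 0.004 0 0 0 0.4" --pt "0 0 0.008 0 0 0 0.4" --pt "0 0 0.012 0 0 0 0.4" --pt "0 0 0.012 0 0 0 0.4"

```text
time_s: 31.75
eef_pos: [0.4348, -0.1149, 0.1216]
tcp_rot: [[-1.0, 0.009, -0.0], [0.009, 1.0, -0.0], [0.0, -0.0, -1.0]]
contact_force: [-0.2, -1.0, -2.1]
gripper_width: 0.0659
finger_force: 28.8
```

>>> move_arm --pt "0 0 0.002 0 0 0 0.4" --pt "0 0 0.002 0 0 0 0.4"

```text
time_s: 31.95
eef_pos: [0.4361, -0.1147, 0.1206]
tcp_rot: [[-1.0, 0.009, 0.002], [0.009, 1.0, -0.001], [-0.002, -0.001, -1.0]]
contact_force: [0.3, -1.0, 8.6]
gripper_width: 0.0657
finger_force: 29.2
```

>>> move_arm --pt "0 0 0 0 0 0 0.7" --pt "0 0 0 0 0 0 1" --pt "0 0 0 0 0 0 1" --pt "0 0 -0.03 0 0 0 1" --pt "0 0 -0.07 0 0 0 1"

```text
time_s: 32.45
eef_pos: [0.4338, -0.1141, 0.1896]
tcp_rot: [[-1.0, 0.007, -0.003], [0.007, 1.0, 0.002], [0.003, 0.002, -1.0]]
contact_force: [-0.3, -1.4, -0.1]
gripper_width: 0.0857
finger_force: 0.0
```

>>> move_arm --pt "0 0 -0.02 0 0 0 1" --pt "-0.005 -0.045 -0.02 0 0 0 1" --pt "-0.01 -0.09 -0.02 0 0 0 1" --pt "-0.014 -0.135 -0.02 0 0 0 1" --pt "-0.018 -0.18 -0.02 0 0 0 1"

```text
time_s: 32.95
eef_pos: [0.4512, -0.2967, 0.2099]
tcp_rot: [[-1.0, 0.009, 0.0], [0.009, 1.0, -0.0], [-0.0, -0.0, -1.0]]
contact_force: [0.7, 0.2, 0.4]
gripper_width: 0.085
finger_force: 0.0
```

>>> move_arm --pt "0 -0.039 0 0 0 0 1" --pt "0 -0.039 0 0 0 0 1" --pt "0 -0.039 0 0 0 0 1" --pt "0 -0.039 0 0 0 0 1"

```text
time_s: 33.35
eef_pos: [0.4511, -0.3324, 0.2099]
tcp_rot: [[-1.0, 0.007, -0.0], [0.007, 1.0, 0.001], [0.0, 0.001, -1.0]]
contact_force: [-0.7, 0.3, 0.8]
gripper_width: 0.0858
finger_force: 0.0
```

```bash
python3 chk.py 0 .112; python3 - <<'E'
from h import *
print(cups("scene",0))
E
```

```text
eef [ 0.4511 -0.3324  0.2099] [-1.     0.007] j [ 1.28  0.63 -1.14  1.93  0.67  1.03  1.4 ] 33.35
wrist [0.4536, -0.3325] 0.92 tool dx dy [-0.0025 -0.     -0.    ]
wrist [0.4541, -0.0769] 1.29 tool dx dy [-1.200e-03  2.555e-01  1.000e-04]
top z0 0 [([0.4387, -0.1299], 1.09), ([0.4542, -0.3314], 0.78)]
top z0 0.04 [([0.4379, -0.1248], 1.03), ([0.4529, -0.321], 0.74)]
top z0 0.112 [([0.4363, -0.1156], 0.93), ([0.4507, -0.3021], 0.66)]
[([0.4533, -0.3339], 0.81)]
```

>>> move_arm --pt "0 0 0.045 0 0 0 1" --pt "0 0 0.09 0 0 0 1" --pt "0 0 0.135 0 0 0 1" --pt "0 0 0.18 0 0 0 1" --pt "0 0 0.202 0 0 0 1"

```text
time_s: 34.0
eef_pos: [0.4499, -0.3323, 0.0049]
tcp_rot: [[-1.0, 0.007, -0.003], [0.007, 1.0, 0.002], [0.003, 0.002, -1.0]]
contact_force: [0.1, 0.4, 0.8]
gripper_width: 0.0858
finger_force: 0.0
```

>>> move_arm --newtons 25 --pt "0 0 0 0 0 0 1" --pt "0 0 0 0 0 0 0.8" --pt "0 0 0 0 0 0 0.6" --pt "0 0 0 0 0 0 0.5" --pt "0 0 0 0 0 0 0.4"

```text
time_s: 34.5
eef_pos: [0.4523, -0.3339, 0.0097]
tcp_rot: [[-1.0, 0.008, 0.003], [0.008, 1.0, -0.001], [-0.003, -0.001, -1.0]]
contact_force: [-0.4, 2.8, 8.2]
gripper_width: 0.066
finger_force: 28.4
```

>>> move_arm --pt "0 0 -0.04 0 0 0 0.4" --pt "0 0 -0.09 0 0 0 0.4" --pt "0 0 -0.14 0 0 0 0.4" --pt "0 0 -0.19 0 0 0 0.4" --pt "0 0 -0.23 0 0 0 0.4"

```text
time_s: 35.0
eef_pos: [0.4512, -0.3337, 0.2416]
tcp_rot: [[-1.0, 0.009, 0.002], [0.009, 1.0, -0.002], [-0.002, -0.002, -1.0]]
contact_force: [0.8, -0.5, -0.7]
gripper_width: 0.0663
finger_force: 29.0
```

>>> move_arm --pt "0 0 0 0 0 0 0.4" --pt "0 0 0 0 0 0 0.4"

```text
time_s: 35.2
eef_pos: [0.4508, -0.3344, 0.2389]
tcp_rot: [[-1.0, 0.01, 0.001], [0.01, 1.0, -0.003], [-0.001, -0.002, -1.0]]
contact_force: [0.7, -0.5, -1.7]
gripper_width: 0.0659
finger_force: 29.0
```

>>> move_arm --pt "0.004 0.045 0 0 0 0 0.4" --pt "0.007 0.09 0 0 0 0 0.4" --pt "0.011 0.135 0 0 0 0 0.4" --pt "0.015 0.18 0 0 0 0 0.4" --pt "0.017 0.219 0 0 0 0 0.4"

```text
time_s: 35.7
eef_pos: [0.4342, -0.1129, 0.2367]
tcp_rot: [[-1.0, 0.008, -0.002], [0.008, 1.0, 0.0], [0.002, 0.0, -1.0]]
contact_force: [0.7, 0.1, -1.5]
gripper_width: 0.0661
finger_force: 29.0
```

>>> move_arm --pt "0 0 0 0 0 0 0.4" --pt "0 0 0 0 0 0 0.4" --pt "0 0 0 0 0 0 0.4"

```text
time_s: 36.0
eef_pos: [0.4355, -0.1157, 0.2371]
tcp_rot: [[-1.0, 0.01, -0.002], [0.01, 1.0, 0.0], [0.002, 0.0, -1.0]]
contact_force: [0.7, -0.1, -1.3]
gripper_width: 0.0659
finger_force: 29.0
```

```bash
python3 held.py
```

```text
eef [ 0.4355 -0.1157  0.2371] px 229 410 175 424 rim tool [-0.0043  0.0011 -0.052 ] [ 0.7 -0.1 -1.3]
```

>>> move_arm --pt "0 0.001 0.03 0 0 0 0.4" --pt "0 0.001 0.055 0 0 0 0.4" --pt "0 0.001 0.07 0 0 0 0.4" --pt "0 0.001 0.077 0 0 0 0.4" --pt "0 0.001 0.077 0 0 0 0.4"

```text
time_s: 36.55
eef_pos: [0.4355, -0.1142, 0.16]
tcp_rot: [[-1.0, 0.01, -0.002], [0.01, 1.0, 0.001], [0.002, 0.001, -1.0]]
contact_force: [-0.2, 0.3, -0.4]
gripper_width: 0.0661
finger_force: 29.0
```

>>> move_arm --pt "0 0 0.004 0 0 0 0.4" --pt "0 0 0.008 0 0 0 0.4" --pt "0 0 0.012 0 0 0 0.4" --pt "0 0 0.012 0 0 0 0.4"

```text
time_s: 36.95
eef_pos: [0.4357, -0.114, 0.1486]
tcp_rot: [[-1.0, 0.009, -0.0], [0.009, 1.0, -0.0], [0.0, -0.0, -1.0]]
contact_force: [0.3, -1.4, -1.0]
gripper_width: 0.066
finger_force: 29.0
```

>>> move_arm --pt "0 0 0.002 0 0 0 0.4" --pt "0 0 0.002 0 0 0 0.4"

```text
time_s: 37.15
eef_pos: [0.4359, -0.1138, 0.1468]
tcp_rot: [[-1.0, 0.009, -0.0], [0.009, 1.0, -0.0], [0.0, -0.0, -1.0]]
contact_force: [-0.9, -1.1, -1.4]
gripper_width: 0.066
finger_force: 29.0
```

>>> move_arm --pt "0 0 0.001 0 0 0 0.4" --pt "0 0 0.002 0 0 0 0.4" --pt "0 0 0.002 0 0 0 0.4"

```text
time_s: 37.45
eef_pos: [0.4369, -0.114, 0.1457]
tcp_rot: [[-1.0, 0.009, 0.002], [0.009, 1.0, -0.002], [-0.002, -0.002, -1.0]]
contact_force: [-2.8, -2.9, 11.6]
gripper_width: 0.0662
finger_force: 29.5
```

Home. Release, lift, back off and check from outside.

>>> move_arm --pt "0 0 0 0 0 0 0.7" --pt "0 0 0 0 0 0 1" --pt "0 0 0 0 0 0 1" --pt "0 0 -0.03 0 0 0 1" --pt "0 0 -0.07 0 0 0 1"

```text
time_s: 37.95
eef_pos: [0.4349, -0.1131, 0.2145]
tcp_rot: [[-1.0, 0.007, -0.003], [0.007, 1.0, 0.002], [0.003, 0.002, -1.0]]
contact_force: [0.5, -0.9, 1.0]
gripper_width: 0.0853
finger_force: 0.0
```

>>> move_arm --pt "0 0 -0.04 0 0 0 1" --pt "-0.01 0.05 -0.04 0 0 0 1" --pt "-0.02 0.1 -0.04 0 0 0 1" --pt "-0.03 0.145 -0.04 0 0 0 1" --pt "-0.04 0.19 -0.04 0 0 0 1"

```text
time_s: 38.45
eef_pos: [0.4778, 0.0775, 0.255]
tcp_rot: [[-1.0, 0.01, 0.0], [0.01, 1.0, 0.0], [-0.0, 0.0, -1.0]]
contact_force: [2.1, -0.4, 0.5]
gripper_width: 0.0855
finger_force: 0.0
```

>>> move_arm --pt "0 0 0 0 0 0 1" --pt "0 0 0 0 0 0 1" --pt "0 0 0 0 0 0 1"

```text
time_s: 38.75
eef_pos: [0.4773, 0.075, 0.2545]
tcp_rot: [[-1.0, 0.009, -0.001], [0.009, 1.0, -0.001], [0.001, -0.001, -1.0]]
contact_force: [-1.3, -0.4, -0.1]
gripper_width: 0.0854
finger_force: 0.0
```

```bash
python3 - <<'E'
from h import *
a=snap("scene");t=snap("top")
pr=lambda n:proj(n,[[.4375,-.1165,.008+.064+.026*k] for k in range(6)]).round(0).tolist()
print(pr("scene"),pr("top"))
A1=cv2.resize(a[180:300,180:340],(400,300),interpolation=cv2.INTER_CUBIC);A2=cv2.resize(t[210:300,315:435],(400,300),interpolation=cv2.INTER_CUBIC)
B=cv2.resize(a,(400,300));B2=cv2.resize(t,(400,300))
cv2.imwrite("pics/end.png",np.vstack([np.hstack([A1,A2]),np.hstack([B,B2])])[:,:,::-1])
E
```

```text
[[257.0, 252.0], [256.0, 247.0], [255.0, 242.0], [254.0, 236.0], [253.0, 230.0], [252.0, 225.0]] [[373.0, 270.0], [374.0, 270.0], [375.0, 269.0], [376.0, 269.0], [377.0, 269.0], [379.0, 269.0]]
```

View pics/end.png

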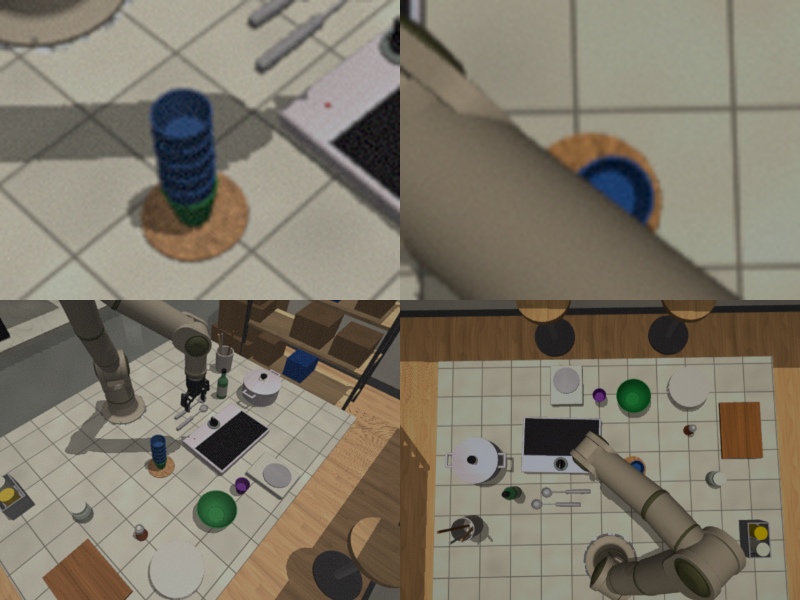

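All five blue cups stand in one upright, evenly stepped stack. Its top rim is in the crop at about (182,108), against (180,112) predicted. The bystanders are in place and the arm is clear.

```bash
python3 -c "
from workcell import job
print(job.hand_in())"
```

```text
the job is handed in; nothing more can be done
None
```

I turned the thermostat to its off stop first, then nested all five blue cups in the green cup as one upright stack. I moved nothing else and handed the job in, but no verdict came back.

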